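# Tap a stuck mould slide back to its stops

## Task

The teal slide of the mould half has stuck. Pick up the mallet and, with light mallet taps on its two ears by turns, so that it does not jam, walk it back away from the robot until it is fully against both of its stops; then lay the mallet gently back in its rest. Strike no harder than 25 N, touch the mould with nothing but the mallet, and leave the other things alone.

Things in the scene. Friction and masses are not known exactly. Their poses are not given: they have to be found in the camera images.
- mallet_grip (a point): where to grip the mallet: mid-height of its wooden handle, 42 mm from the head's centre. y: along the handle towards the head; x: along the head; z up. Handle 18 mm wide (x), 22 mm high (z), running from the head 169 mm past this point along -y. The centre of mass lies within 20 mm of this point
- mallet: soft-face mallet, 0.22 kg; origin at the centre of its head, axes as mallet_grip. Head: cylinder 32 mm in diameter, 75 mm long along x, with flat faces (red at +x, white at -x)
- rest_grip (a point): where mallet_grip lies, with parallel axes, when the mallet is in its rest: 38 mm above the bench. The head lies on a pad centred 42 mm along +y, the handle in an open-topped slot 26 mm wide centred 83 mm along -y, 16 mm long, with walls 41 mm above the bench. Between them the fingers have free space beside and below the handle, down to the base
- rest: fixed grey mallet rest on a black rubber base 100 x 200 x 6 mm; origin at the centre of its underside, axes as rest_grip. Pad top 22 mm and slot floor 27 mm above the bench
- mould: fixed steel mould half, 230 (x) by 180 (y) mm; origin at the centre of its underside on the bench. x: the direction in which the slide backs off, away from the robot. Base plate 25 mm thick; cavity block on the centre line from x = -107 to -17 mm, 66 mm wide, top 45 mm above the bench; red stops at x = +81 mm, 41 mm high. Only the slide's ears rise above 45 mm
- ear_left (a point): centre of the face to strike (yellow patch facing the mould's -x) on the left (+y) ear of the slide, a teal crosshead with two upright ears 120 mm apart; 75 mm above the bench, 60 mm left of the slide's middle. Each ear is 34 mm wide, 14 mm thick and reaches 95 mm above the bench. x axis: into the face, along the blow. The slide can cock at most 0.06 rad either way
- ear_right (a point): the same point on the slide's right ear (the mould's -y side)
- shoe_left (a joint): travel in m of the slide's left guide shoe, 35 mm left of its middle: 0 home, 0.015 against its stop; starts at 0 to 0.003. 15 N (18 at its inner edge, 13 at its outer) on one ear moves that side's shoe alone, pivoting the slide about the other shoe, until it is cocked 0.06 rad and jams; jammed, on a stop or pushed in the middle it needs over 35 N, and above 25 N it is damaged. Shoes stay where left
- shoe_right (a joint): the same for the right guide shoe
- screwdriver: bystander: screwdriver lying on the bench, to be left alone
- brush: bystander: small brush lying on the bench, to be left alone
- wrench: bystander: steel wrench lying on the bench, to be left alone
- jar: bystander: small amber glass jar, to be left alone
- loupe: bystander: black eye loupe standing on its wide end, to be left alone
- drift: bystander: square brass bar 90 x 12 x 12 mm, to be left alone
- core_pin: bystander: small stepped steel block in the blue tray, to be left alone
Mind the look-alikes: they are no part of the job. Leave any purple look-alike of the mallet alone. Of the things that look like the rest, take the one that is farthest to the robot's left at the start.

How it is judged:
By the outcome, as a careful person would: the job done as asked, in the order asked, and still so for the second after the job is handed in, with the robot touching nothing.
It also fails if it takes over 72 s, if anything falls off the work surface, if the arm or the gripper's body presses on something with over 40 N, if the wrist force passes 120 N, or if a joint passes its speed limit or range.

## Robot

A 7-joint arm with a two-finger parallel gripper is mounted at the origin on the work surface. World frame = base frame: x ahead of the robot, y to its left, z up, the work surface at z = 0. Lengths are in m, angles in rad, forces in N, time in s.
With the tool pointing down it reaches from about 0.425 to 0.875 m from the base axis. Payload 4.7 kg.
Tool frame: the origin (TCP) lies on the centre line of the jaws, within the pads' length; the fingertips stand 22 mm ahead of it and the grasp point (between the pads) lies 3 mm ahead of it (ctrl.tcp_to_tips is the z of the fingertips in the tool frame, in m); z points along the fingers, y is the direction in which the jaws open and shut (so a half turn about z gives the same grasp; the last joint's range is limited). The gripper opens to 87 mm and grips with 3 to 60 N. Pads are 19 mm wide; open, the fingers measure 117 mm over their backs; the gripper's body (75 mm by 190 mm) begins 51 mm behind the grasp point.
Start: joints at [1.116, 0.321, -0.07, 1.45, 0.023, 1.371, -0.057], TCP at [0.294, -0.58, 0.245] pointing down, gripper open.
Joint ranges: [-2.86, 2.86], [-0.3, 2.09], [-1.38, 1.24], [0.06, 2.45], [-1.56, 4.7], [0.09, 2.05], [-2.69, 2.69]. Speed limits (rad/s): [2.57, 2.57, 3.14, 3.14, 3.14, 3.14, 3.14].

## Interface

Orientations are given as a rotation vector (axis times angle).
In Python, from bench import ctrl, cams gives the robot as it stands.
- The arm moves only by the tool move_arm, never from a script. Its argument "deltas" is a list of rows, each an object with "linear": the shift along the tool's x, y, z as a fraction of full scale, a list of three; "turn": the turn, a rotation vector about the tool's x, y, z as a fraction of full scale, a list of three; "claw": the closure, from 0 (fully open) to 1 (shut). In form: [{"linear": [tx, ty, tz], "turn": [wx, wy, wz], "claw": claw}, ...]. A call has 1 to 20 rows; each row shifts and turns the commanded pose from where the row before left it, along the tool's axes as they then stand; what a row does not reach is not made up. Full scale, the value 1, is 0.03 m for a shift and 4 degrees for a turn. A row lasts 1/12 s, in which the tool goes at most 41.7 mm and 7.16 degrees, less where a joint would pass 70% of its speed; a pose out of reach is approached as far as the arm can. A call with a number of a shift or a turn outside -1 to 1 is refused whole. A call with a gripper value outside its range is refused whole. The fingers move at their own pace and stop on an object; "grip_force" is the grip in N (left out, the last holds). Time passes only in rows, so rows that do not move let the fingers close. It gives the time, the measured TCP pose, the force and the opening at its end, in the units of the state.
- ctrl.get_state(): the state, without advancing time (a new reading comes with each control period).
- cams.get_image(name): name is "scene" or "top"; returns a dict with "image" (480x640x3 uint8, red, green, blue), "K" (3x3 intrinsics, pixels), "world_from_camera" (4x4, takes a point from camera to world coordinates). Camera axes: x right, y down, z forward; pixel columns grow to the right and rows downward; lengths in m; the calibration is good to about 2 mm. A picture is of the moment at which its call begins. There is no depth.
- ctrl.close_job(): hands the job in, once; it reports no verdict.
The state is a dict: "time": time; "joint_positions": joint angles; "qd": joint speeds; "joint_torque": joint torques, N m; "position": TCP position; "tool_rot": TCP orientation; "ft_force": force on the tool from outside, world axes, zero at the start; "torque": the same for the moment, N m; "grip_width": opening from 0.0 (shut) to 1.0 (fully open).
Only numpy, scipy, OpenCV 4.12 (cv2) and the standard library are available. Lean on these libraries where they do the work, as an engineer would, in place of code of your own. Each camera call takes 0.05 s, during which the arm holds its last target. There are 200 camera calls.

## Working session

There is one attempt and no reset: what is moved stays moved. The work goes in short steps, Python scripts to look and compute and a tool call to move; the robot and the scene stay as the last step left them, time stands still between calls to the robot, and variables do not carry over. Pictures are saved under pics/ and viewed, about 8 in all and at most 12, crops included, and the job is handed in when it is done.

Besides the shell and the picture viewer there is one more tool, called as name(argument=value, ...), one argument or row to a line, values as JSON. move_arm: Moves the arm, as the interface text tells. Shift numbers are shares of 0.03 m and turn numbers shares of 4 degrees, none past 1 either way. Its arguments: {"type":"object","properties":{"deltas":{"type":"array"},"grip_force":{"type":"number"}},"required":["deltas"]}

```bash
mkdir -p pics; ls; python3 - <<'E'
from bench import ctrl,cams
import cv2,numpy as np
for n in("scene","top"):
    d=cams.get_image(n); cv2.imwrite(f"pics/{n}0.png",d["image"][:,:,::-1]); np.savez(f"pics/{n}0.npz",**d)
    print(n,d["K"].round(1).tolist(),d["world_from_camera"].round(4).tolist())
print(ctrl.get_state())
E
```

```text
pics
scene [[437.0, 0.0, 322.1], [0.0, 437.0, 239.8], [0.0, 0.0, 1.0]] [[-0.201, 0.6616, -0.7224, 1.3564], [0.9794, 0.121, -0.1617, 0.0806], [-0.0195, -0.7401, -0.6723, 0.8111], [0.0, 0.0, 0.0, 1.0]]
top [[543.5, 0.0, 318.3], [0.0, 543.5, 239.7], [0.0, 0.0, 1.0]] [[0.0109, -0.9969, 0.0777, 0.3975], [-0.9999, -0.01, 0.0118, -0.1145], [-0.011, -0.0778, -0.9969, 1.8632], [0.0, 0.0, 0.0, 1.0]]
{'time': 0.1, 'joint_positions': array([ 1.11613639,  0.32173829, -0.07008795,  1.45154483,  0.02260787,
        1.37078934, -0.05688952]), 'qd': array([ 3.25882410e-04, -6.81863962e-04,  9.36773361e-04, -2.14387748e-03,
       -5.86307495e-05, -1.51841202e-04,  2.28640961e-04]), 'joint_torque': array([-1.07262229e-04, -4.92573059e+01, -4.05630218e-01, -3.13398242e+01,
       -6.41041668e-02,  3.94743495e-02,  1.00096520e-04]), 'position': array([ 0.29341162, -0.57950281,  0.24358185]), 'tool_rot': array([-3.05410469e+00, -7.29292228e-01,  7.67621876e-04]), 'ft_force': array([ 0.37173471, -0.8634158 ,  0.47282424]), 'torque': array([ 0.00558833, -0.01841249, -0.01725969]), 'grip_width': 0.9993310725343869}
```

View pics/top0.png

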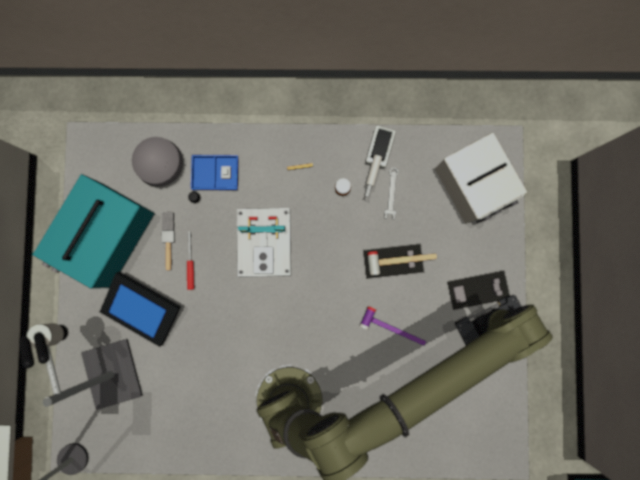

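View pics/scene0.png

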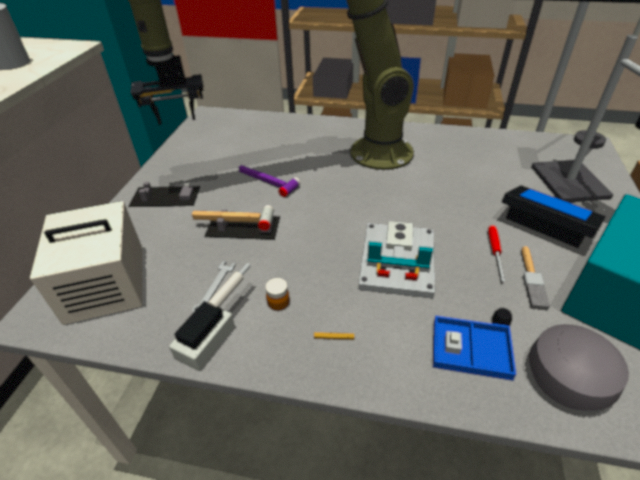

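The top view shows several candidates:
- **Mallets:** a wooden-handled one with its head at (373,262), and a purple look-alike at (368,318).
- **Rests:** one at (394,261), holding the wooden mallet and farthest to the robot's left, and an empty one at (478,290).
- **Mould:** at (263,242), with the slide's ears at about (241,229) and (284,229).

I choose the wooden mallet and the rest under it. Next I'll check that with close crops and measure.

```bash
cat > h.py <<'E'
import numpy as np,cv2
def load(n): return dict(np.load(f"pics/{n}.npz"))
def ray(d,uv,z):
    uv=np.atleast_2d(uv).astype(float); T=d["world_from_camera"]
    r=np.c_[uv,np.ones(len(uv))]@np.linalg.inv(d["K"]).T@T[:3,:3].T
    c=T[:3,3]; return c+r*((z-c[2])/r[:,2])[:,None]
def proj(d,P):
    T=np.linalg.inv(d["world_from_camera"]); q=np.atleast_2d(P)@T[:3,:3].T+T[:3,3]; q=q@d["K"].T
    return q[:,:2]/q[:,2:]
def mask(d,lo,hi,box):
    hsv=cv2.cvtColor(d["image"],cv2.COLOR_RGB2HSV); m=cv2.inRange(hsv,np.array(lo),np.array(hi))
    o=np.zeros_like(m); u0,v0,u1,v1=box; o[v0:v1,u0:u1]=m[v0:v1,u0:u1]
    n,l,s,_=cv2.connectedComponentsWithStats(o); 
    return (l==1+np.argmax(s[1:,4])) if n>1 else o>0
def pix(m): v,u=np.nonzero(m); return np.c_[u,v]
E
python3 - <<'E'
from h import *
boxes={"top0":[(355,238,445,283),(228,200,300,284)],"scene0":[(185,195,290,245),(352,215,445,300)]}
W=[]
for n,bs in boxes.items():
    d=load(n); row=[]
    for (a,b,c,e) in bs:
        row.append(cv2.resize(d["image"][b:e,a:c],(400,300),interpolation=cv2.INTER_CUBIC))
    W.append(np.hstack(row))
cv2.imwrite("pics/crop1.png",np.vstack(W)[:,:,::-1])
hb={"top0":(378,245,445,280),"scene0":(185,200,262,240)}
rb={"top0":(360,240,385,285),"scene0":(250,195,290,240)}
for n in hb:
    d=load(n)
    m=mask(d,(8,70,90),(25,255,255),hb[n]); p=pix(m); P=ray(d,p,.038)[:,:2]
    c=P.mean(0); w=np.linalg.svd(P-c,full_matrices=False)[2][0]; w*=np.sign(w[1])
    t=(P-c)@w
    print(n,"handle",len(p),p.min(0),p.max(0),c.round(4),"yaw",np.degrees(np.arctan2(-w[0],w[1])).round(2),t.min().round(3),t.max().round(3))
    m=mask(d,(0,120,60),(7,255,255),rb[n])|mask(d,(170,120,60),(180,255,255),rb[n]); p=pix(m); print(" red",len(p),ray(d,p,.038)[:,:2].mean(0).round(4),p.min(0),p.max(0))
    m=mask(d,(0,0,120),(180,70,255),rb[n]); p=pix(m); print(" white",len(p),ray(d,p,.038)[:,:2].mean(0).round(4),p.min(0),p.max(0))
    tb={"top0":(230,200,300,285),"scene0":(355,215,440,300)}[n]
    m=mask(d,(80,90,40),(100,255,255),tb); p=pix(m); print(" teal",len(p),ray(d,p,.07)[:,:2].mean(0).round(4),p.min(0),p.max(0))
    m=mask(d,(0,0,135),(180,60,255),tb); m8=m.astype(np.uint8); r=cv2.minAreaRect(cv2.convexHull(pix(m).astype(np.float32)))
    q=cv2.boxPoints(r); Q=ray(d,q,.025)[:,:2]; print(" plate",q.round(1).tolist(),Q.round(4).tolist(),Q.mean(0).round(4))
E
```

```text
top0 handle 361 [379 254] [435 265] [ 0.4772 -0.3842] yaw 6.78 -0.102 0.088
 red 34 [ 0.4992 -0.2736] [367 251] [377 254]
 white 501 [ 0.4681 -0.2652] [360 240] [384 284]
 teal 221 [0.572  0.0937] [239 226] [283 232]
 plate [[230.0, 200.0], [299.0, 200.0], [299.0, 284.0], [230.0, 284.0]] [[0.6738, 0.2104], [0.6759, -0.0256], [0.3902, -0.0295], [0.3876, 0.2036]] [0.5319 0.0897]
scene0 handle 592 [192 210] [260 221] [ 0.4738 -0.3931] yaw 6.68 -0.101 0.098
 red 114 [ 0.4948 -0.2755] [257 220] [270 230]
 white 1104 [ 0.4311 -0.2675] [250 195] [289 239]
 teal 792 [0.5858 0.0977] [368 242] [432 268]
 plate [[355.0, 215.0], [439.0, 215.0], [439.0, 299.0], [355.0, 299.0]] [[0.3918, -0.0373], [0.3497, 0.1963], [0.6624, 0.1987], [0.6983, 0.008]] [0.5256 0.0914]
```

View pics/crop1.png

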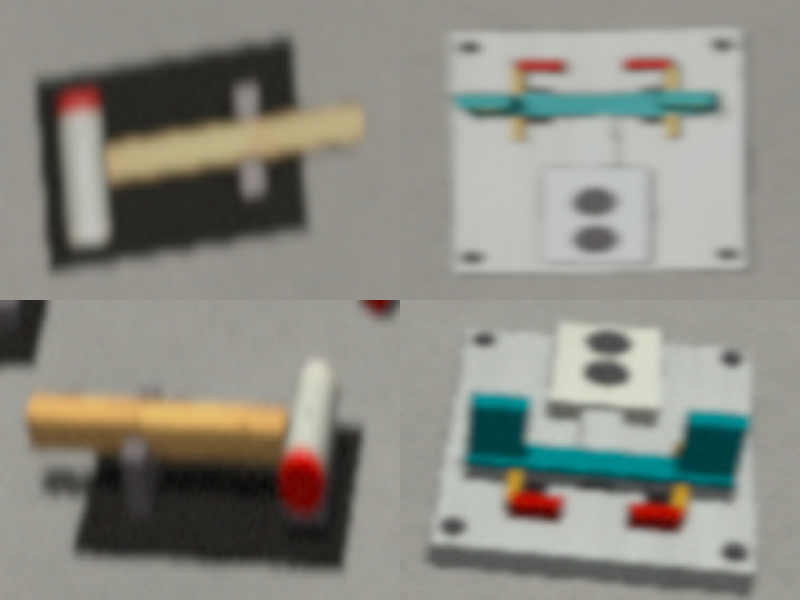

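The crops confirm the choice: a wooden mallet with its red face away from the robot, lying in the leftmost rest. The teal slide has two upright ears, with red stops behind it. Now I'll work out the points.

```bash
python3 - <<'E'
from h import *
s,t=load("scene0"),load("top0")
print("head top",ray(t,[374.1,263.2],.038).round(4),"scene",ray(s,[266.1,217.8],.038).round(4))
E=ray(s,[[426.2,247.6],[375.0,243.2]],.095); print("ears L,R top back edge",E.round(4)); e=E[0]-E[1]; print(np.hypot(*e[:2]),np.degrees(np.arctan2(-e[0],e[1])))
f=lambda a:[[352+(x-400)/4.301,215+(y-300)/3.529] for x,y in a]
C=ray(s,f([(468,330),(752,352),(756,572),(432,548)]),.025); print("plate scene",C.round(4).tolist(),C.mean(0))
g=lambda a:[[228+(x-400)/5.556,200+y/3.571] for x,y in a]
D=ray(t,g([(452,32),(738,30),(747,270),(452,270)]),.025);print("plate top",D.round(4).tolist(),D.mean(0))
print("ears top view",ray(t,g([(487,100),(690,98)]),.095).round(4))
# teal in the scene: dark front faces, ear tops
hsv=cv2.cvtColor(s["image"],cv2.COLOR_RGB2HSV); m=cv2.inRange(hsv,(80,90,30),(100,255,255))
for u in range(366,436,3): 
    v=np.nonzero(m[225:285,u])[0]; print(u,(v.min()+225,v.max()+225) if len(v) else None,end=' ')
from bench import ctrl; S=ctrl.get_state(); print(S["position"],S["time"])
E
```

```text
head top [[ 0.4625 -0.2811  0.038 ]] scene [[ 0.4641 -0.2778  0.038 ]]
ears L,R top back edge [[0.5693 0.1573 0.095 ]
 [0.5758 0.0363 0.095 ]]
0.12114443364415699 3.0823949437775786
plate scene [[0.4226, 0.0032, 0.025], [0.4168, 0.1831, 0.025], [0.6428, 0.1888, 0.025], [0.6542, 0.0122, 0.025]] [0.53412267 0.0968214  0.025     ]
plate top [[0.6431, 0.1845, 0.025], [0.6467, 0.0087, 0.025], [0.4181, -0.0002, 0.025], [0.4162, 0.1794, 0.025]] [0.5310334 0.0930886 0.025    ]
ears top view [[0.5712 0.151  0.095 ]
 [0.5742 0.0313 0.095 ]]
366 None 369 (np.int64(242), np.int64(261)) 372 (np.int64(242), np.int64(262)) 375 (np.int64(242), np.int64(262)) 378 (np.int64(242), np.int64(261)) 381 (np.int64(243), np.int64(262)) 384 (np.int64(256), np.int64(263)) 387 (np.int64(257), np.int64(263)) 390 (np.int64(257), np.int64(264)) 393 (np.int64(257), np.int64(264)) 396 (np.int64(258), np.int64(264)) 399 (np.int64(258), np.int64(265)) 402 (np.int64(258), np.int64(265)) 405 (np.int64(259), np.int64(265)) 408 (np.int64(259), np.int64(266)) 411 (np.int64(259), np.int64(266)) 414 (np.int64(259), np.int64(266)) 417 (np.int64(259), np.int64(265)) 420 (np.int64(247), np.int64(267)) 423 (np.int64(247), np.int64(267)) 426 (np.int64(247), np.int64(268)) 429 (np.int64(248), np.int64(266)) 432 (np.int64(248), np.int64(251)) 435 None [ 0.29341162 -0.57950281  0.24358185] 0.1
```

move_arm(
  deltas=[
    {"linear": [0,0,0],"turn": [0,0,-1],"claw": 0},
    {"linear": [0,0,0],"turn": [0,0,-1],"claw": 0},
    {"linear": [0,0,0],"turn": [0,0,-1],"claw": 0},
    {"linear": [0,0,0],"turn": [0,0,-1],"claw": 0},
    {"linear": [0,0,0],"turn": [0,0,-1],"claw": 0},
    {"linear": [0,0,0],"turn": [0,0,-1],"claw": 0},
    {"linear": [0,0,0],"turn": [0,0,-1],"claw": 0},
    {"linear": [0,0,0],"turn": [0,0,-1],"claw": 0},
    {"linear": [0,0,0],"turn": [0,0,-1],"claw": 0},
    {"linear": [0,0,0],"turn": [0,0,-1],"claw": 0},
    {"linear": [0,0,0],"turn": [0,0,-1],"claw": 0},
    {"linear": [0,0,0],"turn": [0,0,-1],"claw": 0},
    {"linear": [0,0,0],"turn": [0,0,-1],"claw": 0},
    {"linear": [0,0,0],"turn": [0,0,-1],"claw": 0},
    {"linear": [0,0,0],"turn": [0,0,-1],"claw": 0},
    {"linear": [0,0,0],"turn": [0,0,-1],"claw": 0},
    {"linear": [0,0,0],"turn": [0,0,-1],"claw": 0},
    {"linear": [0,0,0],"turn": [0,0,-0.5],"claw": 0},
  ],
  grip_force=60,
)

```text
time: 1.6
position: [0.2935, -0.5796, 0.2439]
tool_rot: [-2.08, -2.353, -0.001]
ft_force: [-0.9, 0.0, 0.4]
grip_width: 1.001
```

```bash
cat > go.py <<'E'
import sys,numpy as np
from bench import ctrl
from scipy.spatial.transform import Rotation as R
def rel(p,yaw):
    S=ctrl.get_state(); r=R.from_rotvec(S["tool_rot"]); M=r.as_matrix(); q=np.array(S["position"])
    y=np.degrees(np.arctan2(M[1,1],M[0,1]))
    print("t",round(S["time"],2),"pos",q.round(4),"yaw(tool y)",round(y,2),"tilt",M[:,2].round(3),"F",S["ft_force"].round(2),"w",round(S["grip_width"],3))
    # desired orientation: tool z down, tool y at yaw
    a=np.radians(yaw); ty=np.array([np.cos(a),np.sin(a),0]); tz=np.array([0,0,-1.]); D=np.c_[np.cross(ty,tz),ty,tz]
    tv=(r.inv()*R.from_matrix(D)).as_rotvec()
    print(" shift now-frame (units)",(M.T@(np.array(p)-q)/.03).round(2)," shift desired-frame",(D.T@(np.array(p)-q)/.03).round(2)," turn (units)",(np.degrees(tv)/4).round(2))
if __name__=="__main__": a=list(map(float,sys.argv[1:])); rel(a[:3],a[3])
E
python3 go.py .468 -.321 .12 6.7
```

```text
t 1.6 pos [ 0.2935 -0.5796  0.2439] yaw(tool y) 7.04 tilt [-0.001  0.001 -1.   ] F [-0.94  0.03  0.39] w 1.001
 shift now-frame (units) [7.84 6.83 4.14]  shift desired-frame [7.88 6.78 4.13]  turn (units) [-0.01 -0.01  0.09]
```

move_arm(
  deltas=[
    {"linear": [0.66,0.57,0.2],"turn": [0,0,0],"claw": 0},
    {"linear": [0.66,0.57,0.2],"turn": [0,0,0],"claw": 0},
    {"linear": [0.66,0.57,0.2],"turn": [0,0,0],"claw": 0},
    {"linear": [0.66,0.57,0.2],"turn": [0,0,0],"claw": 0},
    {"linear": [0.66,0.57,0.4],"turn": [0,0,0],"claw": 0},
    {"linear": [0.66,0.57,0.4],"turn": [0,0,0],"claw": 0},
    {"linear": [0.66,0.57,0.4],"turn": [0,0,0],"claw": 0},
    {"linear": [0.66,0.57,0.4],"turn": [0,0,0],"claw": 0},
    {"linear": [0.66,0.57,0.4],"turn": [0,0,0],"claw": 0},
    {"linear": [0.66,0.57,0.4],"turn": [0,0,0],"claw": 0},
    {"linear": [0.66,0.57,0.4],"turn": [0,0,0],"claw": 0},
    {"linear": [0.64,0.53,0.4],"turn": [0,0,0.09],"claw": 0},
    {"linear": [0,0,0],"turn": [0,0,0],"claw": 0},
  ],
)

```text
time: 2.68
position: [0.4699, -0.313, 0.1218]
tool_rot: [-2.079, -2.348, -0.005]
ft_force: [-0.7, 0.8, 0.1]
grip_width: 0.999
```

```bash
python3 go.py .468 -.321 .041 6.7; python3 - <<'E'
from h import *
from bench import cams
for n in("scene","top"): d=cams.get_image(n); np.savez(f"pics/{n}1.npz",**d)
s,t=load("scene1"),load("top1")
A=cv2.resize(s["image"][150:250,180:300],(480,400)); B=cv2.resize(t["image"][230:295,350:428],(320,400)) 
cv2.imwrite("pics/c2.png",np.hstack([A,B])[:,:,::-1])
E
```

```text
t 2.68 pos [ 0.4699 -0.313   0.1218] yaw(tool y) 6.95 tilt [-0.002  0.006 -1.   ] F [-0.7   0.79  0.07] w 0.999
 shift now-frame (units) [-0.27 -0.09  2.69]  shift desired-frame [-0.26 -0.09  2.69]  turn (units) [-0.02 -0.09  0.06]
```

View pics/c2.png

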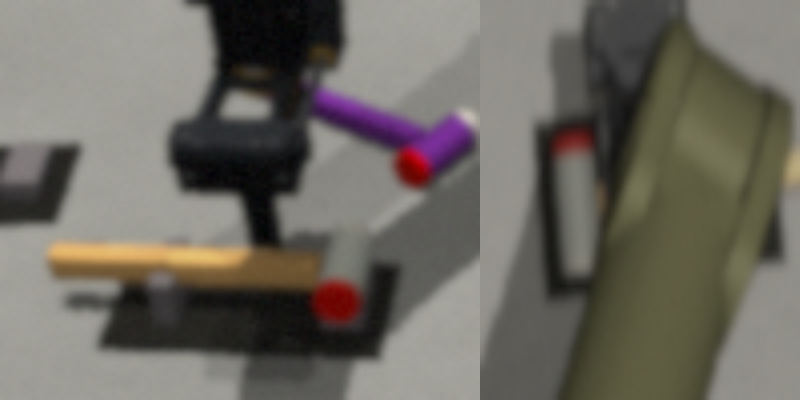

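The crop shows the gripper over the handle, between the slot wall at (165,300) and the head at (338,270). I'll go down and grip.

move_arm(
  deltas=[
    {"linear": [-0.26,-0.09,0.3],"turn": [0,-0.09,0.06],"claw": 0},
    {"linear": [0,0,0.5],"turn": [0,0,0],"claw": 0},
    {"linear": [0,0,0.5],"turn": [0,0,0],"claw": 0},
    {"linear": [0,0,0.5],"turn": [0,0,0],"claw": 0},
    {"linear": [0,0,0.4],"turn": [0,0,0],"claw": 0},
    {"linear": [0,0,0.3],"turn": [0,0,0],"claw": 0},
    {"linear": [0,0,0.19],"turn": [0,0,0],"claw": 0},
    {"linear": [0,0,0],"turn": [0,0,0],"claw": 0},
    {"linear": [0,0,0],"turn": [0,0,0],"claw": 0},
    {"linear": [0,0,0],"turn": [0,0,0],"claw": 0},
  ],
)

```text
time: 3.62
position: [0.4667, -0.3292, 0.0446]
tool_rot: [2.093, 2.335, -0.007]
ft_force: [0.3, -0.0, -0.3]
grip_width: 1.001
```

```bash
python3 go.py .468 -.321 .041 6.7
```

```text
t 3.62 pos [ 0.4667 -0.3292  0.0446] yaw(tool y) 6.26 tilt [ 0.002 -0.007 -1.   ] F [ 0.28 -0.03 -0.25] w 1.001
 shift now-frame (units) [0.27 0.07 0.12]  shift desired-frame [0.27 0.08 0.12]  turn (units) [ 0.01  0.11 -0.11]
```

move_arm(
  deltas=[
    {"linear": [0.26,0.07,0.12],"turn": [0,0.1,-0.1],"claw": 0},
    {"linear": [0,0,0],"turn": [0,0,0],"claw": 0},
    {"linear": [0,0,0],"turn": [0,0,0],"claw": 0},
    {"linear": [0,0,0],"turn": [0,0,0],"claw": 0},
    {"linear": [0,0,0],"turn": [0,0,0],"claw": 0},
    {"linear": [0,0,0],"turn": [0,0,0],"claw": 0},
  ],
)

```text
time: 4.12
position: [0.4674, -0.321, 0.0404]
tool_rot: [-2.089, -2.346, -0.0]
ft_force: [-0.8, -0.4, -0.0]
grip_width: 1.002
```

```bash
python3 go.py .468 -.321 .041 6.7
```

```text
t 4.12 pos [ 0.4674 -0.321   0.0404] yaw(tool y) 6.65 tilt [ 0.  0. -1.] F [-0.78 -0.41 -0.05] w 1.002
 shift now-frame (units) [-0.    0.02 -0.02]  shift desired-frame [-0.    0.02 -0.02]  turn (units) [ 0.   -0.   -0.01]
```

move_arm(
  deltas=[
    {"linear": [0,0,0],"turn": [0,0,0],"claw": 0.4},
    {"linear": [0,0,0],"turn": [0,0,0],"claw": 0.5},
    {"linear": [0,0,0],"turn": [0,0,0],"claw": 0.6},
    {"linear": [0,0,0],"turn": [0,0,0],"claw": 0.65},
    {"linear": [0,0,0],"turn": [0,0,0],"claw": 0.7},
    {"linear": [0,0,0],"turn": [0,0,0],"claw": 0.75},
    {"linear": [0,0,0],"turn": [0,0,0],"claw": 1},
    {"linear": [0,0,0],"turn": [0,0,0],"claw": 1},
    {"linear": [0,0,0],"turn": [0,0,0],"claw": 1},
    {"linear": [0,0,0],"turn": [0,0,0],"claw": 1},
    {"linear": [0,0,0],"turn": [0,0,0],"claw": 1},
  ],
  grip_force=15,
)

```text
time: 5.03
position: [0.4674, -0.3208, 0.0402]
tool_rot: [-2.088, -2.346, -0.001]
ft_force: [0.2, -0.1, -0.5]
grip_width: 0.251
```

move_arm(
  deltas=[
    {"linear": [0,0,0],"turn": [0,0,0],"claw": 1},
    {"linear": [0,0,0],"turn": [0,0,0],"claw": 1},
    {"linear": [0,0,0],"turn": [0,0,0],"claw": 1},
    {"linear": [0,0,0],"turn": [0,0,0],"claw": 1},
  ],
  grip_force=60,
)

```text
time: 5.37
position: [0.4674, -0.3208, 0.0402]
tool_rot: [-2.088, -2.347, -0.001]
ft_force: [-0.2, 0.7, 0.2]
grip_width: 0.197
```

```bash
python3 go.py .468 -.321 .041 6.7; python3 -c "
import numpy as np
from bench import ctrl
S=ctrl.get_state();print(S['position'],S['tool_rot'],S['torque'])"
```

```text
t 5.37 pos [ 0.4674 -0.3208  0.0402] yaw(tool y) 6.66 tilt [ 0.     0.001 -1.   ] F [-0.16  0.74  0.22] w 0.197
 shift now-frame (units) [-0.01  0.02 -0.03]  shift desired-frame [-0.01  0.02 -0.03]  turn (units) [ 0.   -0.01 -0.01]
[ 0.4674369  -0.32077948  0.04020592] [-2.08831592e+00 -2.34650932e+00 -7.00425097e-04] [-0.00782768 -0.15561481  0.02209818]
```

move_arm(
  deltas=[
    {"linear": [0,0,-0.1],"turn": [0,0,0],"claw": 1},
    {"linear": [0,0,-0.2],"turn": [0,0,0],"claw": 1},
    {"linear": [0,0,-0.3],"turn": [0,0,0],"claw": 1},
    {"linear": [0,0,-0.4],"turn": [0,0,0],"claw": 1},
    {"linear": [0,0,-0.5],"turn": [0,0,0],"claw": 1},
    {"linear": [0,0,-0.5],"turn": [0,0,0],"claw": 1},
    {"linear": [0,0,-0.5],"turn": [0,0,0],"claw": 1},
    {"linear": [0,0,-0.5],"turn": [0,0,0],"claw": 1},
    {"linear": [0,0,-0.5],"turn": [0,0,0.5],"claw": 1},
    {"linear": [0,0,-0.5],"turn": [0,0,0.67],"claw": 1},
    {"linear": [0,0,0],"turn": [0,0,0],"claw": 1},
    {"linear": [0,0,0],"turn": [0,0,0],"claw": 1},
    {"linear": [0,0,0],"turn": [0,0,0],"claw": 1},
    {"linear": [0,0,0],"turn": [0,0,0],"claw": 1},
  ],
)

```text
time: 6.53
position: [0.4667, -0.3205, 0.1592]
tool_rot: [-2.18, -2.259, -0.0]
ft_force: [-0.3, -1.0, -2.6]
grip_width: 0.199
```

```bash
python3 go.py .500 .112 .160 2; python3 -c "
from bench import ctrl
S=ctrl.get_state();print(S['torque'])"
```

```text
t 6.53 pos [ 0.4667 -0.3205  0.1592] yaw(tool y) 2.03 tilt [-0.002  0.002 -1.   ] F [-0.32 -1.04 -2.64] w 0.199
 shift now-frame (units) [14.37  1.62 -0.  ]  shift desired-frame [14.37  1.61 -0.03]  turn (units) [-0.02 -0.03  0.01]
[-0.02180176 -0.07734509 -0.01160703]
```

move_arm(
  deltas=[
    {"linear": [0.3,0.08,0],"turn": [0,0,0],"claw": 1},
    {"linear": [0.6,0.08,0],"turn": [0,0,0],"claw": 1},
    {"linear": [0.85,0.08,0],"turn": [0,0,0],"claw": 1},
    {"linear": [0.85,0.08,0],"turn": [0,0,0],"claw": 1},
    {"linear": [0.85,0.08,0],"turn": [0,0,0],"claw": 1},
    {"linear": [0.85,0.08,0],"turn": [0,0,0],"claw": 1},
    {"linear": [0.85,0.08,0],"turn": [0,0,0],"claw": 1},
    {"linear": [0.85,0.08,0],"turn": [0,0,0],"claw": 1},
    {"linear": [0.85,0.08,0],"turn": [0,0,0],"claw": 1},
    {"linear": [0.85,0.08,0],"turn": [0,0,0],"claw": 1},
    {"linear": [0.85,0.08,0],"turn": [0,0,0],"claw": 1},
    {"linear": [0.85,0.08,0],"turn": [0,0,0],"claw": 1},
    {"linear": [0.85,0.08,0],"turn": [0,0,0],"claw": 1},
    {"linear": [0.85,0.08,0],"turn": [0,0,0],"claw": 1},
    {"linear": [0.85,0.08,0],"turn": [0,0,0],"claw": 1},
    {"linear": [0.85,0.08,0],"turn": [0,0,0],"claw": 1},
    {"linear": [0.85,0.08,0],"turn": [0,0,0],"claw": 1},
    {"linear": [0.5,0.08,0],"turn": [0,0,0],"claw": 1},
    {"linear": [0.2,0.08,0],"turn": [0,0,0],"claw": 1},
    {"linear": [0.02,0.08,0],"turn": [0,0,0],"claw": 1},
  ],
)

```text
time: 8.2
position: [0.4998, 0.1136, 0.1601]
tool_rot: [-2.177, -2.262, -0.0]
ft_force: [1.0, -0.2, -1.4]
grip_width: 0.201
```

move_arm(
  deltas=[
    {"linear": [0,0,0],"turn": [0,0,0],"claw": 1},
    {"linear": [0,0,0],"turn": [0,0,0],"claw": 1},
    {"linear": [0,0,0],"turn": [0,0,0],"claw": 1},
    {"linear": [0,0,0],"turn": [0,0,0],"claw": 1},
  ],
)

```text
time: 8.53
position: [0.5004, 0.1103, 0.1603]
tool_rot: [-2.185, -2.257, 0.0]
ft_force: [0.3, 1.4, -2.2]
grip_width: 0.198
```

```bash
python3 go.py .500 .112 .080 2; python3 - <<'E'
from h import *
from bench import cams
for n in("scene","top"): d=cams.get_image(n); np.savez(f"pics/{n}2.npz",**d)
s,t=load("scene2"),load("top2")
A=cv2.resize(s["image"][150:290,320:470],(430,400)); B=cv2.resize(t["image"][190:300,220:320],(364,400)) 
cv2.imwrite("pics/c3.png",np.hstack([A,B])[:,:,::-1])
E
```

```text
t 8.53 pos [0.5004 0.1103 0.1603] yaw(tool y) 1.87 tilt [-0.  0. -1.] F [ 0.35  1.37 -2.24] w 0.198
 shift now-frame (units) [ 0.06 -0.01  2.68]  shift desired-frame [ 0.06 -0.01  2.68]  turn (units) [-0.01 -0.   -0.03]
```

View pics/c3.png

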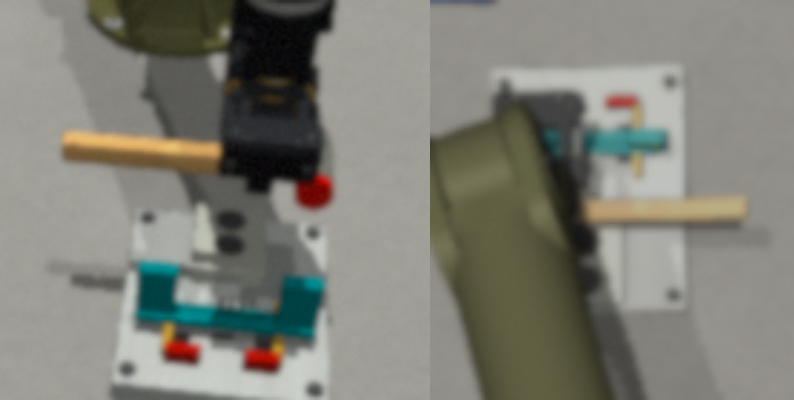

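The mallet is held level, with its red face at crop pixel (315,191), behind the left ear. I'll check the face position and go down.

move_arm(
  deltas=[
    {"linear": [0.05,0,0.2],"turn": [0,0,0],"claw": 1},
    {"linear": [0,0,0.4],"turn": [0,0,0],"claw": 1},
    {"linear": [0,0,0.4],"turn": [0,0,0],"claw": 1},
    {"linear": [0,0,0.4],"turn": [0,0,0],"claw": 1},
    {"linear": [0,0,0.4],"turn": [0,0,0],"claw": 1},
    {"linear": [0,0,0.4],"turn": [0,0,0],"claw": 1},
    {"linear": [0,0,0.3],"turn": [0,0,0],"claw": 1},
    {"linear": [0,0,0.15],"turn": [0,0,0],"claw": 1},
    {"linear": [0,0,0.05],"turn": [0,0,0],"claw": 1},
    {"linear": [0,0,0],"turn": [0,0,0],"claw": 1},
    {"linear": [0,0,0],"turn": [0,0,0],"claw": 1},
    {"linear": [0,0,0],"turn": [0,0,0],"claw": 1},
    {"linear": [0,0,0],"turn": [0,0,0],"claw": 1},
  ],
)

```text
time: 9.72
position: [0.501, 0.1133, 0.0801]
tool_rot: [2.182, 2.259, 0.002]
ft_force: [-0.2, 0.2, -1.2]
grip_width: 0.2
```

```bash
python3 go.py .500 .112 .0785 2; python3 - <<'E'
from h import *
from bench import cams
s2=load("scene2"); m=mask(s2,(0,120,60),(7,255,255),(420,200,450,235)); print("face c (z=.158)",ray(s2,pix(m).mean(0),.158).round(4), m.sum())
for n in("scene","top"): d=cams.get_image(n); np.savez(f"pics/{n}3.npz",**d)
s,t=load("scene3"),load("top3")
A=cv2.resize(s["image"][190:290,350:450],(400,400),interpolation=cv2.INTER_CUBIC); B=cv2.resize(t["image"][200:290,225:315],(400,400),interpolation=cv2.INTER_CUBIC) 
cv2.imwrite("pics/c4.png",np.hstack([A,B])[:,:,::-1])
E
```

```text
t 9.72 pos [0.501  0.1133 0.0801] yaw(tool y) 1.97 tilt [ 0.001  0.001 -1.   ] F [-0.19  0.24 -1.17] w 0.2
 shift now-frame (units) [-0.04 -0.03  0.05]  shift desired-frame [-0.04 -0.03  0.05]  turn (units) [ 0.02 -0.01 -0.01]
face c (z=.158) [[0.5301 0.1556 0.158 ]] 108
```

View pics/c4.png

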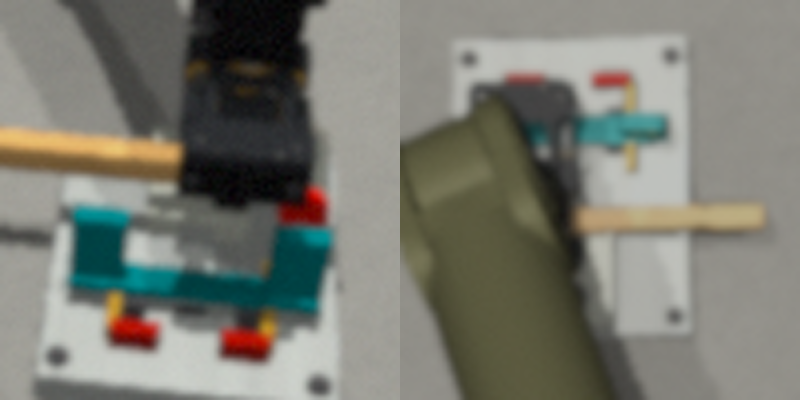

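The head is behind the left ear and lined up sideways. I'll approach slowly.

move_arm(
  deltas=[
    {"linear": [0,0.1,0.02],"turn": [0,0,0],"claw": 1},
    {"linear": [0,0.15,0],"turn": [0,0,0],"claw": 1},
    {"linear": [0,0.15,0],"turn": [0,0,0],"claw": 1},
    {"linear": [0,0.15,0],"turn": [0,0,0],"claw": 1},
    {"linear": [0,0.1,0],"turn": [0,0,0],"claw": 1},
    {"linear": [0,0.1,0],"turn": [0,0,0],"claw": 1},
    {"linear": [0,0.05,0],"turn": [0,0,0],"claw": 1},
    {"linear": [0,0.03,0],"turn": [0,0,0],"claw": 1},
    {"linear": [0,0.02,0],"turn": [0,0,0],"claw": 1},
    {"linear": [0,0,0],"turn": [0,0,0],"claw": 1},
    {"linear": [0,0,0],"turn": [0,0,0],"claw": 1},
    {"linear": [0,0,0],"turn": [0,0,0],"claw": 1},
  ],
)

```text
time: 10.82
position: [0.5257, 0.114, 0.0789]
tool_rot: [-2.182, -2.259, -0.0]
ft_force: [0.2, 0.3, -2.3]
grip_width: 0.204
```

move_arm(
  deltas=[
    {"linear": [0,0.02,0],"turn": [0,0,0],"claw": 1},
    {"linear": [0,0.02,0],"turn": [0,0,0],"claw": 1},
    {"linear": [0,0.02,0],"turn": [0,0,0],"claw": 1},
    {"linear": [0,0.02,0],"turn": [0,0,0],"claw": 1},
    {"linear": [0,0,0],"turn": [0,0,0],"claw": 1},
  ],
)

```text
time: 11.23
position: [0.5281, 0.1141, 0.0788]
tool_rot: [-2.182, -2.259, 0.0]
ft_force: [-0.8, -0.7, -0.9]
grip_width: 0.199
```

move_arm(
  deltas=[
    {"linear": [0,0.02,0],"turn": [0,0,0],"claw": 1},
    {"linear": [0,0.02,0],"turn": [0,0,0],"claw": 1},
    {"linear": [0,0.02,0],"turn": [0,0,0],"claw": 1},
    {"linear": [0,0,0],"turn": [0,0,0],"claw": 1},
    {"linear": [0,0,0],"turn": [0,0,0],"claw": 1},
  ],
)

```text
time: 11.65
position: [0.5285, 0.114, 0.0785]
tool_rot: [-2.181, -2.258, 0.004]
ft_force: [-6.3, -1.7, 1.3]
grip_width: 0.205
```

```bash
python3 go.py .53 .112 .0785 2
```

```text
t 11.65 pos [0.5285 0.114  0.0785] yaw(tool y) 2.01 tilt [-0.004 -0.    -1.   ] F [-6.34 -1.73  1.31] w 0.205
 shift now-frame (units) [-0.07  0.05 -0.  ]  shift desired-frame [-0.07  0.05  0.  ]  turn (units) [-0.05  0.    0.  ]
```

Contact was at TCP x≈0.5283. Stiffness is about 4.5 N/mm, so pushing is gentle.

move_arm(
  deltas=[
    {"linear": [0,0.02,0],"turn": [0,0,0],"claw": 1},
    {"linear": [0,0.02,0],"turn": [0,0,0],"claw": 1},
    {"linear": [0,0.02,0],"turn": [0,0,0],"claw": 1},
    {"linear": [0,0.02,0],"turn": [0,0,0],"claw": 1},
    {"linear": [0,0,0],"turn": [0,0,0],"claw": 1},
  ],
)

```text
time: 12.07
position: [0.5289, 0.1139, 0.0781]
tool_rot: [-2.178, -2.257, 0.011]
ft_force: [-10.0, -1.5, 4.0]
grip_width: 0.2
```

move_arm(
  deltas=[
    {"linear": [0,0.02,0],"turn": [0,0,0],"claw": 1},
    {"linear": [0,0.02,0],"turn": [0,0,0],"claw": 1},
    {"linear": [0,0.02,0],"turn": [0,0,0],"claw": 1},
    {"linear": [0,0,0],"turn": [0,0,0],"claw": 1},
  ],
)

```text
time: 12.4
position: [0.5292, 0.1139, 0.0779]
tool_rot: [-2.177, -2.257, 0.015]
ft_force: [-14.4, -2.7, 7.8]
grip_width: 0.198
```

move_arm(
  deltas=[
    {"linear": [0,0.01,-0.02],"turn": [0,0,0],"claw": 1},
    {"linear": [0,0.01,-0.02],"turn": [0,0,0],"claw": 1},
    {"linear": [0,0.01,0],"turn": [0,0,0],"claw": 1},
    {"linear": [0,0,0],"turn": [0,0,0],"claw": 1},
  ],
)

```text
time: 12.73
position: [0.5293, 0.1138, 0.0783]
tool_rot: [-2.176, -2.256, 0.017]
ft_force: [-14.1, -2.4, 4.8]
grip_width: 0.199
```

move_arm(
  deltas=[
    {"linear": [0,0.02,0],"turn": [0,0,0],"claw": 1},
    {"linear": [0,0.02,0],"turn": [0,0,0],"claw": 1},
    {"linear": [0,0,0],"turn": [0,0,0],"claw": 1},
  ],
)

```text
time: 12.98
position: [0.5301, 0.1139, 0.0782]
tool_rot: [-2.175, -2.256, 0.018]
ft_force: [-15.1, -2.8, 5.7]
grip_width: 0.197
```

move_arm(
  deltas=[
    {"linear": [0,0.02,-0.005],"turn": [0,0,0],"claw": 1},
    {"linear": [0,0.02,-0.005],"turn": [0,0,0],"claw": 1},
    {"linear": [0,0.02,-0.005],"turn": [0,0,0],"claw": 1},
    {"linear": [0,0,0],"turn": [0,0,0],"claw": 1},
  ],
)

```text
time: 13.32
position: [0.5314, 0.114, 0.0784]
tool_rot: [-2.174, -2.256, 0.019]
ft_force: [-16.1, -2.4, 5.1]
grip_width: 0.202
```

move_arm(
  deltas=[
    {"linear": [0,0.02,-0.005],"turn": [0,0,0],"claw": 1},
    {"linear": [0,0.02,-0.005],"turn": [0,0,0],"claw": 1},
    {"linear": [0,0,0],"turn": [0,0,0],"claw": 1},
  ],
)

```text
time: 13.57
position: [0.5323, 0.114, 0.0785]
tool_rot: [-2.174, -2.255, 0.02]
ft_force: [-15.3, -1.7, 4.0]
grip_width: 0.2
```

move_arm(
  deltas=[
    {"linear": [0,-0.1,0],"turn": [0,0,0],"claw": 1},
    {"linear": [0,-0.2,0],"turn": [0,0,0],"claw": 1},
    {"linear": [0,-0.3,0],"turn": [0,0,0],"claw": 1},
    {"linear": [0,-0.1,0],"turn": [0,0,0],"claw": 1},
    {"linear": [-0.3,0,0],"turn": [0,0,0],"claw": 1},
    {"linear": [-0.6,0,0],"turn": [0,0,0],"claw": 1},
    {"linear": [-0.7,0,0],"turn": [0,0,0],"claw": 1},
    {"linear": [-0.7,0,0],"turn": [0,0,0],"claw": 1},
    {"linear": [-0.7,0,0],"turn": [0,0,0],"claw": 1},
    {"linear": [-0.6,0,0],"turn": [0,0,0],"claw": 1},
    {"linear": [-0.3,0,0],"turn": [0,0,0],"claw": 1},
    {"linear": [-0.1,0,0],"turn": [0,0,0],"claw": 1},
    {"linear": [0,0,0],"turn": [0,0,0],"claw": 1},
    {"linear": [0,0,0],"turn": [0,0,0],"claw": 1},
    {"linear": [0,0,0],"turn": [0,0,0],"claw": 1},
    {"linear": [0,0,0],"turn": [0,0,0],"claw": 1},
    {"linear": [0,0,0],"turn": [0,0,0],"claw": 1},
  ],
)

```text
time: 14.98
position: [0.5226, -0.005, 0.0808]
tool_rot: [-2.18, -2.261, -0.001]
ft_force: [-0.2, -0.1, -2.2]
grip_width: 0.201
```

```bash
python3 go.py .5325 -.006 .0785 2; python3 - <<'E'
from h import *
from bench import cams
d=cams.get_image("scene"); np.savez("pics/scene4.npz",**d)
cv2.imwrite("pics/c5.png",cv2.resize(d["image"][190:290,340:450],(660,600),interpolation=cv2.INTER_CUBIC)[:,:,::-1])
E
```

```text
t 14.98 pos [ 0.5226 -0.005   0.0808] yaw(tool y) 2.08 tilt [ 0.     0.001 -1.   ] F [-0.2  -0.08 -2.24] w 0.201
 shift now-frame (units) [-0.04  0.33  0.08]  shift desired-frame [-0.04  0.33  0.08]  turn (units) [ 0.   -0.01  0.02]
```

View pics/c5.png

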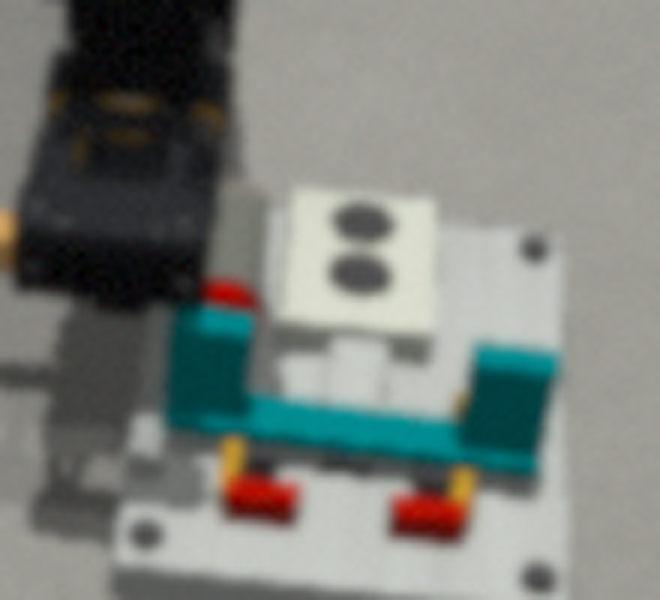

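move_arm(
  deltas=[
    {"linear": [-0.1,0.05,0.03],"turn": [0,0,0],"claw": 1},
    {"linear": [0,0.04,0],"turn": [0,0,0],"claw": 1},
    {"linear": [0,0.03,0],"turn": [0,0,0],"claw": 1},
    {"linear": [0,0.03,0],"turn": [0,0,0],"claw": 1},
    {"linear": [0,0.02,0],"turn": [0,0,0],"claw": 1},
    {"linear": [0,0.02,0],"turn": [0,0,0],"claw": 1},
    {"linear": [0,0.02,0],"turn": [0,0,0],"claw": 1},
    {"linear": [0,0.02,0],"turn": [0,0,0],"claw": 1},
    {"linear": [0,0,0],"turn": [0,0,0],"claw": 1},
  ],
)

```text
time: 15.78
position: [0.5297, -0.0088, 0.0799]
tool_rot: [-2.182, -2.259, -0.001]
ft_force: [1.0, -0.2, -2.9]
grip_width: 0.199
```

move_arm(
  deltas=[
    {"linear": [0,0.02,0],"turn": [0,0,0],"claw": 1},
    {"linear": [0,0.02,0],"turn": [0,0,0],"claw": 1},
    {"linear": [0,0.02,0],"turn": [0,0,0],"claw": 1},
    {"linear": [0,0.02,0],"turn": [0,0,0],"claw": 1},
    {"linear": [0,0,0],"turn": [0,0,0],"claw": 1},
  ],
)

```text
time: 16.2
position: [0.5308, -0.0089, 0.0796]
tool_rot: [-2.181, -2.258, 0.003]
ft_force: [-3.8, -0.3, 1.0]
grip_width: 0.201
```

move_arm(
  deltas=[
    {"linear": [0,0.02,0],"turn": [0,0,0],"claw": 1},
    {"linear": [0,0.02,0],"turn": [0,0,0],"claw": 1},
    {"linear": [0,0.02,0],"turn": [0,0,0],"claw": 1},
    {"linear": [0,0.02,0],"turn": [0,0,0],"claw": 1},
    {"linear": [0,0,0],"turn": [0,0,0],"claw": 1},
  ],
)

```text
time: 16.62
position: [0.5313, -0.0091, 0.0793]
tool_rot: [-2.179, -2.257, 0.008]
ft_force: [-9.4, -1.3, 4.1]
grip_width: 0.202
```

move_arm(
  deltas=[
    {"linear": [0,0.03,-0.015],"turn": [0,0,0],"claw": 1},
    {"linear": [0,0.03,-0.015],"turn": [0,0,0],"claw": 1},
    {"linear": [0,0.03,-0.01],"turn": [0,0,0],"claw": 1},
    {"linear": [0,0.03,-0.01],"turn": [0,0,0],"claw": 1},
    {"linear": [0,0,0],"turn": [0,0,0],"claw": 1},
  ],
)

```text
time: 17.03
position: [0.533, -0.0093, 0.0796]
tool_rot: [-2.177, -2.255, 0.014]
ft_force: [-12.2, -1.3, 2.9]
grip_width: 0.202
```

move_arm(
  deltas=[
    {"linear": [0,0.03,-0.005],"turn": [0,0,0],"claw": 1},
    {"linear": [0,0.03,-0.005],"turn": [0,0,0],"claw": 1},
    {"linear": [0,0.03,-0.005],"turn": [0,0,0],"claw": 1},
    {"linear": [0,0,0],"turn": [0,0,0],"claw": 1},
  ],
)

```text
time: 17.37
position: [0.5353, -0.0093, 0.0798]
tool_rot: [-2.177, -2.254, 0.015]
ft_force: [-12.1, -2.2, 1.0]
grip_width: 0.198
```

move_arm(
  deltas=[
    {"linear": [0,0.03,-0.005],"turn": [0,0,0],"claw": 1},
    {"linear": [0,0.03,-0.005],"turn": [0,0,0],"claw": 1},
    {"linear": [0,0.02,-0.005],"turn": [0,0,0],"claw": 1},
    {"linear": [0,0,0],"turn": [0,0,0],"claw": 1},
  ],
)

```text
time: 17.7
position: [0.5371, -0.0094, 0.0799]
tool_rot: [-2.176, -2.254, 0.016]
ft_force: [-13.4, -2.6, 0.8]
grip_width: 0.197
```

move_arm(
  deltas=[
    {"linear": [0,0.03,0],"turn": [0,0,0],"claw": 1},
    {"linear": [0,0.03,0],"turn": [0,0,0],"claw": 1},
    {"linear": [0,0,0],"turn": [0,0,0],"claw": 1},
    {"linear": [0,0,0],"turn": [0,0,0],"claw": 1},
  ],
)

```text
time: 18.03
position: [0.5384, -0.0097, 0.0798]
tool_rot: [-2.175, -2.254, 0.018]
ft_force: [-14.9, -2.6, 1.7]
grip_width: 0.203
```

move_arm(
  deltas=[
    {"linear": [0,-0.2,0],"turn": [0,0,0],"claw": 1},
    {"linear": [0,-0.4,0],"turn": [0,0,0],"claw": 1},
    {"linear": [0,-0.2,0],"turn": [0,0,0],"claw": 1},
    {"linear": [0.3,0,0],"turn": [0,0,0],"claw": 1},
    {"linear": [0.6,0,0],"turn": [0,0,0],"claw": 1},
    {"linear": [0.8,0,0],"turn": [0,0,0],"claw": 1},
    {"linear": [0.8,0,0],"turn": [0,0,0],"claw": 1},
    {"linear": [0.8,0,0],"turn": [0,0,0],"claw": 1},
    {"linear": [0.5,0,0],"turn": [0,0,0],"claw": 1},
    {"linear": [0.3,0,0],"turn": [0,0,0],"claw": 1},
    {"linear": [0,0,0],"turn": [0,0,0],"claw": 1},
    {"linear": [0,0,0],"turn": [0,0,0],"claw": 1},
    {"linear": [0,0,0],"turn": [0,0,0],"claw": 1},
    {"linear": [0,0,0],"turn": [0,0,0],"claw": 1},
    {"linear": [0,0,0],"turn": [0,0,0],"claw": 1},
  ],
)

```text
time: 19.28
position: [0.5169, 0.1124, 0.0822]
tool_rot: [-2.185, -2.257, -0.0]
ft_force: [0.3, 0.5, -2.6]
grip_width: 0.199
```

```bash
python3 go.py .531 .114 .0785 2
```

```text
t 19.28 pos [0.5169 0.1124 0.0822] yaw(tool y) 1.86 tilt [-0.  0. -1.] F [ 0.27  0.47 -2.61] w 0.199
 shift now-frame (units) [0.04 0.47 0.12]  shift desired-frame [0.04 0.47 0.12]  turn (units) [-0.   -0.   -0.04]
```

move_arm(
  deltas=[
    {"linear": [0.04,0.1,0.08],"turn": [0,0,-0.04],"claw": 1},
    {"linear": [0,0.1,0],"turn": [0,0,0],"claw": 1},
    {"linear": [0,0.08,0],"turn": [0,0,0],"claw": 1},
    {"linear": [0,0.05,0],"turn": [0,0,0],"claw": 1},
    {"linear": [0,0.03,0],"turn": [0,0,0],"claw": 1},
    {"linear": [0,0.03,0],"turn": [0,0,0],"claw": 1},
    {"linear": [0,0.03,0],"turn": [0,0,0],"claw": 1},
    {"linear": [0,0.03,0],"turn": [0,0,0],"claw": 1},
    {"linear": [0,0.03,-0.01],"turn": [0,0,0],"claw": 1},
    {"linear": [0,0.03,-0.01],"turn": [0,0,0],"claw": 1},
    {"linear": [0,0.03,-0.01],"turn": [0,0,0],"claw": 1},
    {"linear": [0,0.03,-0.01],"turn": [0,0,0],"claw": 1},
    {"linear": [0,0,0],"turn": [0,0,0],"claw": 1},
  ],
)

```text
time: 20.37
position: [0.5306, 0.1151, 0.08]
tool_rot: [-2.175, -2.261, 0.009]
ft_force: [-7.5, -1.8, 0.2]
grip_width: 0.208
```

move_arm(
  deltas=[
    {"linear": [0,0.03,-0.01],"turn": [0,0,0],"claw": 1},
    {"linear": [0,0.03,-0.01],"turn": [0,0,0],"claw": 1},
    {"linear": [0,0.03,-0.01],"turn": [0,0,0],"claw": 1},
    {"linear": [0,0,0],"turn": [0,0,0],"claw": 1},
  ],
)

```text
time: 20.7
position: [0.531, 0.115, 0.0802]
tool_rot: [-2.173, -2.26, 0.016]
ft_force: [-12.6, -2.1, 1.8]
grip_width: 0.199
```

move_arm(
  deltas=[
    {"linear": [0,0.03,-0.005],"turn": [0,0,0],"claw": 1},
    {"linear": [0,0.03,-0.005],"turn": [0,0,0],"claw": 1},
    {"linear": [0,0.03,-0.005],"turn": [0,0,0],"claw": 1},
    {"linear": [0,0,0],"turn": [0,0,0],"claw": 1},
  ],
)

```text
time: 21.03
position: [0.5325, 0.1152, 0.0803]
tool_rot: [-2.172, -2.259, 0.019]
ft_force: [-15.0, -1.9, 1.7]
grip_width: 0.2
```

Moving at about 15 N from x≈0.5312. My target is about 0.538.

move_arm(
  deltas=[
    {"linear": [0,0.03,0],"turn": [0,0,0],"claw": 1},
    {"linear": [0,0.03,0],"turn": [0,0,0],"claw": 1},
    {"linear": [0,0.03,0],"turn": [0,0,0],"claw": 1},
    {"linear": [0,0,0],"turn": [0,0,0],"claw": 1},
  ],
)

```text
time: 21.37
position: [0.5349, 0.1155, 0.0802]
tool_rot: [-2.171, -2.259, 0.019]
ft_force: [-15.8, -2.2, 2.1]
grip_width: 0.197
```

move_arm(
  deltas=[
    {"linear": [0,0.03,0],"turn": [0,0,0],"claw": 1},
    {"linear": [0,0.03,0],"turn": [0,0,0],"claw": 1},
    {"linear": [0,0.02,0],"turn": [0,0,0],"claw": 1},
    {"linear": [0,0,0],"turn": [0,0,0],"claw": 1},
  ],
)

```text
time: 21.7
position: [0.5372, 0.1157, 0.0802]
tool_rot: [-2.171, -2.259, 0.019]
ft_force: [-16.5, -1.8, 2.4]
grip_width: 0.198
```

move_arm(
  deltas=[
    {"linear": [0,-0.2,0],"turn": [0,0,0],"claw": 1},
    {"linear": [0,-0.4,0],"turn": [0,0,0],"claw": 1},
    {"linear": [0,-0.1,0],"turn": [0,0,0],"claw": 1},
    {"linear": [-0.3,0,0],"turn": [0,0,0],"claw": 1},
    {"linear": [-0.6,0,0],"turn": [0,0,0],"claw": 1},
    {"linear": [-0.8,0,0],"turn": [0,0,0],"claw": 1},
    {"linear": [-0.8,0,0],"turn": [0,0,0],"claw": 1},
    {"linear": [-0.8,0,0],"turn": [0,0,0],"claw": 1},
    {"linear": [-0.5,0,0],"turn": [0,0,0],"claw": 1},
    {"linear": [-0.2,0,0],"turn": [0,0,0],"claw": 1},
    {"linear": [0,0,0],"turn": [0,0,0],"claw": 1},
    {"linear": [0,0,0],"turn": [0,0,0],"claw": 1},
    {"linear": [0,0,0],"turn": [0,0,0],"claw": 1},
    {"linear": [0,0,0],"turn": [0,0,0],"claw": 1},
    {"linear": [0,0,0],"turn": [0,0,0],"claw": 1},
  ],
)

```text
time: 22.95
position: [0.5277, -0.0034, 0.0824]
tool_rot: [-2.177, -2.265, -0.001]
ft_force: [0.2, -0.5, -2.4]
grip_width: 0.201
```

```bash
python3 go.py .536 -.006 .0785 2
```

```text
t 22.95 pos [ 0.5277 -0.0034  0.0824] yaw(tool y) 2.27 tilt [ 0.     0.001 -1.   ] F [ 0.25 -0.55 -2.37] w 0.201
 shift now-frame (units) [-0.1   0.27  0.13]  shift desired-frame [-0.1   0.27  0.13]  turn (units) [ 0.   -0.01  0.07]
```

move_arm(
  deltas=[
    {"linear": [-0.08,0.1,0.08],"turn": [0,0,0.07],"claw": 1},
    {"linear": [0,0.06,0],"turn": [0,0,0],"claw": 1},
    {"linear": [0,0.03,0],"turn": [0,0,0],"claw": 1},
    {"linear": [0,0.03,0],"turn": [0,0,0],"claw": 1},
    {"linear": [0,0.03,0],"turn": [0,0,0],"claw": 1},
    {"linear": [0,0.03,0],"turn": [0,0,0],"claw": 1},
    {"linear": [0,0.03,-0.01],"turn": [0,0,0],"claw": 1},
    {"linear": [0,0.03,-0.01],"turn": [0,0,0],"claw": 1},
    {"linear": [0,0.03,-0.01],"turn": [0,0,0],"claw": 1},
    {"linear": [0,0.03,-0.01],"turn": [0,0,0],"claw": 1},
    {"linear": [0,0.03,-0.01],"turn": [0,0,0],"claw": 1},
    {"linear": [0,0,0],"turn": [0,0,0],"claw": 1},
  ],
)

```text
time: 23.95
position: [0.5357, -0.0072, 0.08]
tool_rot: [-2.179, -2.253, 0.013]
ft_force: [-11.9, -1.3, 2.2]
grip_width: 0.199
```

move_arm(
  deltas=[
    {"linear": [0,0.03,-0.01],"turn": [0,0,0],"claw": 1},
    {"linear": [0,0.03,-0.01],"turn": [0,0,0],"claw": 1},
    {"linear": [0,0.03,-0.01],"turn": [0,0,0],"claw": 1},
    {"linear": [0,0,0],"turn": [0,0,0],"claw": 1},
  ],
)

```text
time: 24.28
position: [0.5375, -0.0073, 0.0802]
tool_rot: [-2.178, -2.252, 0.016]
ft_force: [-13.7, -0.9, 0.6]
grip_width: 0.198
```

move_arm(
  deltas=[
    {"linear": [0,0.03,0],"turn": [0,0,0],"claw": 1},
    {"linear": [0,0.03,0],"turn": [0,0,0],"claw": 1},
    {"linear": [0,0.03,0],"turn": [0,0,0],"claw": 1},
    {"linear": [0,0,0],"turn": [0,0,0],"claw": 1},
  ],
)

```text
time: 24.62
position: [0.5402, -0.0074, 0.0803]
tool_rot: [-2.178, -2.252, 0.016]
ft_force: [-12.5, -1.7, 1.6]
grip_width: 0.198
```

move_arm(
  deltas=[
    {"linear": [0,0.03,0],"turn": [0,0,0],"claw": 1},
    {"linear": [0,0.03,0],"turn": [0,0,0],"claw": 1},
    {"linear": [0,0,0],"turn": [0,0,0],"claw": 1},
  ],
)

```text
time: 24.87
position: [0.5417, -0.0076, 0.0802]
tool_rot: [-2.178, -2.252, 0.018]
ft_force: [-14.0, -2.3, 1.7]
grip_width: 0.205
```

move_arm(
  deltas=[
    {"linear": [0,0.03,0],"turn": [0,0,0],"claw": 1},
    {"linear": [0,0.01,0],"turn": [0,0,0],"claw": 1},
    {"linear": [0,0,0],"turn": [0,0,0],"claw": 1},
  ],
)

```text
time: 25.12
position: [0.5424, -0.0077, 0.0802]
tool_rot: [-2.177, -2.252, 0.019]
ft_force: [-15.8, -3.9, 2.7]
grip_width: 0.198
```

move_arm(
  deltas=[
    {"linear": [0,-0.2,0],"turn": [0,0,0],"claw": 1},
    {"linear": [0,-0.4,0],"turn": [0,0,0],"claw": 1},
    {"linear": [0,-0.2,0],"turn": [0,0,0],"claw": 1},
    {"linear": [0.3,0,0],"turn": [0,0,0],"claw": 1},
    {"linear": [0.6,0,0],"turn": [0,0,0],"claw": 1},
    {"linear": [0.8,0,0],"turn": [0,0,0],"claw": 1},
    {"linear": [0.8,0,0],"turn": [0,0,0],"claw": 1},
    {"linear": [0.8,0,0],"turn": [0,0,0],"claw": 1},
    {"linear": [0.5,0,0],"turn": [0,0,0],"claw": 1},
    {"linear": [0.25,0,0],"turn": [0,0,0],"claw": 1},
    {"linear": [0,0,0],"turn": [0,0,0],"claw": 1},
    {"linear": [0,0,0],"turn": [0,0,0],"claw": 1},
    {"linear": [0,0,0],"turn": [0,0,0],"claw": 1},
    {"linear": [0,0,0],"turn": [0,0,0],"claw": 1},
    {"linear": [0,0,0],"turn": [0,0,0],"claw": 1},
  ],
)

```text
time: 26.37
position: [0.5213, 0.1129, 0.0824]
tool_rot: [-2.187, -2.255, -0.0]
ft_force: [-0.7, -0.0, -2.3]
grip_width: 0.2
```

```bash
python3 go.py .535 .114 .0785 2
```

```text
t 26.37 pos [0.5213 0.1129 0.0824] yaw(tool y) 1.74 tilt [-0.  0. -1.] F [-0.66 -0.02 -2.34] w 0.2
 shift now-frame (units) [0.02 0.46 0.13]  shift desired-frame [0.02 0.46 0.13]  turn (units) [-0.   -0.   -0.07]
```

move_arm(
  deltas=[
    {"linear": [0.04,0.1,0.08],"turn": [0,0,-0.07],"claw": 1},
    {"linear": [0,0.1,0],"turn": [0,0,0],"claw": 1},
    {"linear": [0,0.1,0],"turn": [0,0,0],"claw": 1},
    {"linear": [0,0.05,0],"turn": [0,0,0],"claw": 1},
    {"linear": [0,0.03,0],"turn": [0,0,0],"claw": 1},
    {"linear": [0,0.03,0],"turn": [0,0,0],"claw": 1},
    {"linear": [0,0.03,0],"turn": [0,0,0],"claw": 1},
    {"linear": [0,0.03,-0.01],"turn": [0,0,0],"claw": 1},
    {"linear": [0,0.03,-0.01],"turn": [0,0,0],"claw": 1},
    {"linear": [0,0.03,-0.01],"turn": [0,0,0],"claw": 1},
    {"linear": [0,0.03,-0.01],"turn": [0,0,0],"claw": 1},
    {"linear": [0,0.03,-0.01],"turn": [0,0,0],"claw": 1},
    {"linear": [0,0.03,-0.01],"turn": [0,0,0],"claw": 1},
    {"linear": [0,0,0],"turn": [0,0,0],"claw": 1},
  ],
)

```text
time: 27.53
position: [0.5355, 0.1156, 0.0804]
tool_rot: [-2.174, -2.26, 0.012]
ft_force: [-8.8, -2.1, -0.7]
grip_width: 0.201
```

move_arm(
  deltas=[
    {"linear": [0,0.03,-0.01],"turn": [0,0,0],"claw": 1},
    {"linear": [0,0.03,-0.01],"turn": [0,0,0],"claw": 1},
    {"linear": [0,0.03,-0.01],"turn": [0,0,0],"claw": 1},
    {"linear": [0,0,0],"turn": [0,0,0],"claw": 1},
  ],
)

```text
time: 27.87
position: [0.536, 0.1156, 0.0805]
tool_rot: [-2.172, -2.259, 0.018]
ft_force: [-14.1, -1.7, 1.2]
grip_width: 0.2
```

move_arm(
  deltas=[
    {"linear": [0,0.03,-0.005],"turn": [0,0,0],"claw": 1},
    {"linear": [0,0.03,0],"turn": [0,0,0],"claw": 1},
    {"linear": [0,0.03,0],"turn": [0,0,0],"claw": 1},
    {"linear": [0,0,0],"turn": [0,0,0],"claw": 1},
  ],
)

```text
time: 28.2
position: [0.5381, 0.1158, 0.0805]
tool_rot: [-2.171, -2.258, 0.02]
ft_force: [-15.1, -2.4, 1.5]
grip_width: 0.205
```

move_arm(
  deltas=[
    {"linear": [0,0.03,0],"turn": [0,0,0],"claw": 1},
    {"linear": [0,0.03,0],"turn": [0,0,0],"claw": 1},
    {"linear": [0,0.03,0],"turn": [0,0,0],"claw": 1},
    {"linear": [0,0,0],"turn": [0,0,0],"claw": 1},
  ],
)

```text
time: 28.53
position: [0.5407, 0.116, 0.0805]
tool_rot: [-2.171, -2.258, 0.02]
ft_force: [-15.2, -2.4, 1.5]
grip_width: 0.204
```

move_arm(
  deltas=[
    {"linear": [0,0.03,0],"turn": [0,0,0],"claw": 1},
    {"linear": [0,0.03,0],"turn": [0,0,0],"claw": 1},
    {"linear": [0,0,0],"turn": [0,0,0],"claw": 1},
  ],
)

```text
time: 28.78
position: [0.5424, 0.1162, 0.0805]
tool_rot: [-2.171, -2.258, 0.02]
ft_force: [-16.1, -1.7, 2.0]
grip_width: 0.205
```

move_arm(
  deltas=[
    {"linear": [0,0.03,0],"turn": [0,0,0],"claw": 1},
    {"linear": [0,0,0],"turn": [0,0,0],"claw": 1},
  ],
)

```text
time: 28.95
position: [0.5432, 0.1163, 0.0805]
tool_rot: [-2.17, -2.258, 0.02]
ft_force: [-16.1, -2.5, 3.1]
grip_width: 0.206
```

move_arm(
  deltas=[
    {"linear": [0,-0.2,0],"turn": [0,0,0],"claw": 1},
    {"linear": [0,-0.4,0],"turn": [0,0,0],"claw": 1},
    {"linear": [0,-0.1,0],"turn": [0,0,0],"claw": 1},
    {"linear": [-0.3,0,0],"turn": [0,0,0],"claw": 1},
    {"linear": [-0.6,0,0],"turn": [0,0,0],"claw": 1},
    {"linear": [-0.8,0,0],"turn": [0,0,0],"claw": 1},
    {"linear": [-0.8,0,0],"turn": [0,0,0],"claw": 1},
    {"linear": [-0.8,0,0],"turn": [0,0,0],"claw": 1},
    {"linear": [-0.5,0,0],"turn": [0,0,0],"claw": 1},
    {"linear": [-0.25,0,0],"turn": [0,0,0],"claw": 1},
    {"linear": [0,0,0],"turn": [0,0,0],"claw": 1},
    {"linear": [0,0,0],"turn": [0,0,0],"claw": 1},
    {"linear": [0,0,0],"turn": [0,0,0],"claw": 1},
    {"linear": [0,0,0],"turn": [0,0,0],"claw": 1},
    {"linear": [0,0,0],"turn": [0,0,0],"claw": 1},
  ],
)

```text
time: 30.2
position: [0.534, -0.0043, 0.0829]
tool_rot: [-2.177, -2.264, -0.001]
ft_force: [-0.0, 0.8, -3.0]
grip_width: 0.201
```

```bash
python3 go.py .540 -.006 .0785 2
```

```text
t 30.2 pos [ 0.534  -0.0043  0.0829] yaw(tool y) 2.27 tilt [ 0.     0.001 -1.   ] F [-0.01  0.78 -3.01] w 0.201
 shift now-frame (units) [-0.07  0.2   0.15]  shift desired-frame [-0.06  0.2   0.15]  turn (units) [ 0.   -0.01  0.07]
```

move_arm(
  deltas=[
    {"linear": [-0.06,0.06,0.08],"turn": [0,0,0.07],"claw": 1},
    {"linear": [0,0.05,0],"turn": [0,0,0],"claw": 1},
    {"linear": [0,0.03,0],"turn": [0,0,0],"claw": 1},
    {"linear": [0,0.03,0],"turn": [0,0,0],"claw": 1},
    {"linear": [0,0.03,0],"turn": [0,0,0],"claw": 1},
    {"linear": [0,0.03,-0.01],"turn": [0,0,0],"claw": 1},
    {"linear": [0,0.03,-0.01],"turn": [0,0,0],"claw": 1},
    {"linear": [0,0.03,-0.01],"turn": [0,0,0],"claw": 1},
    {"linear": [0,0.03,-0.01],"turn": [0,0,0],"claw": 1},
    {"linear": [0,0.03,-0.01],"turn": [0,0,0],"claw": 1},
    {"linear": [0,0,0],"turn": [0,0,0],"claw": 1},
  ],
)

```text
time: 31.12
position: [0.5395, -0.0077, 0.0803]
tool_rot: [-2.179, -2.252, 0.014]
ft_force: [-12.0, -1.2, 1.6]
grip_width: 0.2
```

move_arm(
  deltas=[
    {"linear": [0,0.03,-0.01],"turn": [0,0,0],"claw": 1},
    {"linear": [0,0.03,-0.01],"turn": [0,0,0],"claw": 1},
    {"linear": [0,0.03,-0.01],"turn": [0,0,0],"claw": 1},
    {"linear": [0,0,0],"turn": [0,0,0],"claw": 1},
  ],
)

```text
time: 31.45
position: [0.5414, -0.0078, 0.0806]
tool_rot: [-2.178, -2.252, 0.016]
ft_force: [-13.1, -2.4, 0.1]
grip_width: 0.203
```

move_arm(
  deltas=[
    {"linear": [0,0.03,0],"turn": [0,0,0],"claw": 1},
    {"linear": [0,0.03,0],"turn": [0,0,0],"claw": 1},
    {"linear": [0,0.03,0],"turn": [0,0,0],"claw": 1},
    {"linear": [0,0,0],"turn": [0,0,0],"claw": 1},
  ],
)

```text
time: 31.78
position: [0.5441, -0.0079, 0.0806]
tool_rot: [-2.178, -2.252, 0.016]
ft_force: [-12.5, -1.9, 0.2]
grip_width: 0.204
```

move_arm(
  deltas=[
    {"linear": [0,0.03,0],"turn": [0,0,0],"claw": 1},
    {"linear": [0,0.02,0],"turn": [0,0,0],"claw": 1},
    {"linear": [0,0,0],"turn": [0,0,0],"claw": 1},
  ],
)

```text
time: 32.03
position: [0.5455, -0.008, 0.0806]
tool_rot: [-2.178, -2.252, 0.017]
ft_force: [-12.9, -1.6, 0.1]
grip_width: 0.197
```

move_arm(
  deltas=[
    {"linear": [0,0.02,0],"turn": [0,0,0],"claw": 1},
    {"linear": [0,0.02,0],"turn": [0,0,0],"claw": 1},
    {"linear": [0,0,0],"turn": [0,0,0],"claw": 1},
  ],
)

```text
time: 32.28
position: [0.5466, -0.008, 0.0806]
tool_rot: [-2.178, -2.252, 0.017]
ft_force: [-13.2, -1.5, 1.0]
grip_width: 0.2
```

move_arm(
  deltas=[
    {"linear": [0,0.02,0],"turn": [0,0,0],"claw": 1},
    {"linear": [0,0.02,0],"turn": [0,0,0],"claw": 1},
    {"linear": [0,0,0],"turn": [0,0,0],"claw": 1},
  ],
)

```text
time: 32.53
position: [0.5475, -0.0082, 0.0806]
tool_rot: [-2.178, -2.252, 0.018]
ft_force: [-14.7, -2.1, 1.9]
grip_width: 0.2
```

```bash
python3 - <<'E'
from h import *
from bench import cams
d=cams.get_image("scene"); np.savez("pics/scene5.npz",**d)
cv2.imwrite("pics/c6.png",cv2.resize(d["image"][225:300,350:450],(800,600),interpolation=cv2.INTER_CUBIC)[:,:,::-1])
E
```

```text
(no output)
```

View pics/c6.png

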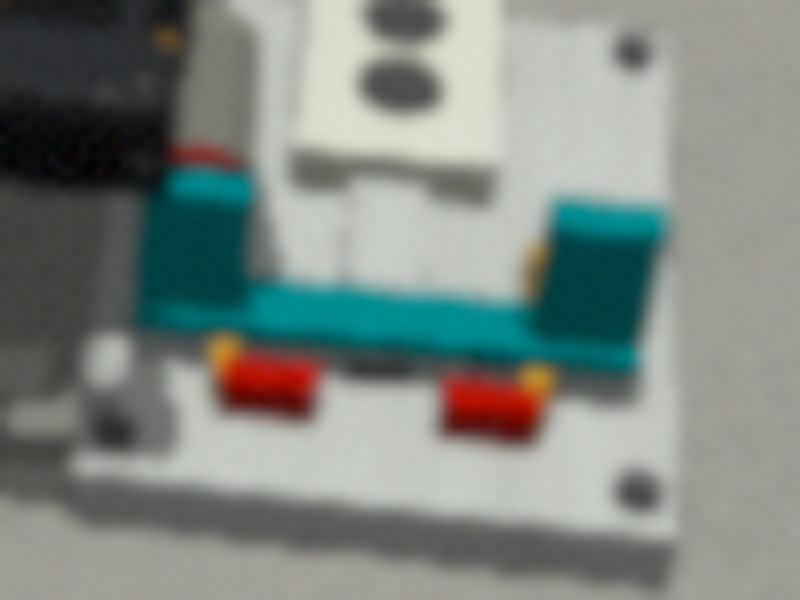

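The crop shows the right ear's struck face with the head against it, and both crosshead sides close to the red stops. Back to the left ear.

move_arm(
  deltas=[
    {"linear": [0,-0.2,0],"turn": [0,0,0],"claw": 1},
    {"linear": [0,-0.4,0],"turn": [0,0,0],"claw": 1},
    {"linear": [0,-0.2,0],"turn": [0,0,0],"claw": 1},
    {"linear": [0.3,0,0],"turn": [0,0,0],"claw": 1},
    {"linear": [0.6,0,0],"turn": [0,0,0],"claw": 1},
    {"linear": [0.8,0,0],"turn": [0,0,0],"claw": 1},
    {"linear": [0.8,0,0],"turn": [0,0,0],"claw": 1},
    {"linear": [0.8,0,0],"turn": [0,0,0],"claw": 1},
    {"linear": [0.5,0,0],"turn": [0,0,0],"claw": 1},
    {"linear": [0.25,0,0.05],"turn": [0,0,-0.05],"claw": 1},
    {"linear": [0,0,0],"turn": [0,0,0],"claw": 1},
    {"linear": [0,0,0],"turn": [0,0,0],"claw": 1},
    {"linear": [0,0,0],"turn": [0,0,0],"claw": 1},
    {"linear": [0,0,0],"turn": [0,0,0],"claw": 1},
  ],
)

```text
time: 33.75
position: [0.5262, 0.1121, 0.0813]
tool_rot: [-2.184, -2.258, 0.0]
ft_force: [-0.2, 0.7, -2.2]
grip_width: 0.2
```

```bash
python3 go.py .540 .114 .0785 2
```

```text
t 33.75 pos [0.5262 0.1121 0.0813] yaw(tool y) 1.92 tilt [-0. -0. -1.] F [-0.19  0.66 -2.15] w 0.2
 shift now-frame (units) [0.05 0.46 0.09]  shift desired-frame [0.05 0.46 0.09]  turn (units) [-0.    0.   -0.02]
```

move_arm(
  deltas=[
    {"linear": [0.04,0.1,0.05],"turn": [0,0,0],"claw": 1},
    {"linear": [0,0.1,0],"turn": [0,0,0],"claw": 1},
    {"linear": [0,0.1,0],"turn": [0,0,0],"claw": 1},
    {"linear": [0,0.05,0],"turn": [0,0,0],"claw": 1},
    {"linear": [0,0.03,0],"turn": [0,0,0],"claw": 1},
    {"linear": [0,0.03,0],"turn": [0,0,0],"claw": 1},
    {"linear": [0,0.03,0],"turn": [0,0,0],"claw": 1},
    {"linear": [0,0.03,-0.01],"turn": [0,0,0],"claw": 1},
    {"linear": [0,0.03,-0.01],"turn": [0,0,0],"claw": 1},
    {"linear": [0,0.03,-0.01],"turn": [0,0,0],"claw": 1},
    {"linear": [0,0.03,-0.01],"turn": [0,0,0],"claw": 1},
    {"linear": [0,0.03,-0.01],"turn": [0,0,0],"claw": 1},
    {"linear": [0,0.03,-0.01],"turn": [0,0,0],"claw": 1},
    {"linear": [0,0,0],"turn": [0,0,0],"claw": 1},
  ],
)

```text
time: 34.92
position: [0.541, 0.1153, 0.0805]
tool_rot: [-2.177, -2.259, 0.01]
ft_force: [-8.3, -1.7, -0.1]
grip_width: 0.203
```

move_arm(
  deltas=[
    {"linear": [0,0.03,-0.01],"turn": [0,0,0],"claw": 1},
    {"linear": [0,0.03,-0.01],"turn": [0,0,0],"claw": 1},
    {"linear": [0,0.03,-0.01],"turn": [0,0,0],"claw": 1},
    {"linear": [0,0,0],"turn": [0,0,0],"claw": 1},
  ],
)

```text
time: 35.25
position: [0.5415, 0.1152, 0.0806]
tool_rot: [-2.174, -2.258, 0.017]
ft_force: [-13.1, -2.2, 1.1]
grip_width: 0.201
```

move_arm(
  deltas=[
    {"linear": [0,0.03,-0.005],"turn": [0,0,0],"claw": 1},
    {"linear": [0,0.03,0],"turn": [0,0,0],"claw": 1},
    {"linear": [0,0,0],"turn": [0,0,0],"claw": 1},
  ],
)

```text
time: 35.5
position: [0.5424, 0.1152, 0.0806]
tool_rot: [-2.173, -2.257, 0.019]
ft_force: [-15.2, -1.9, 2.1]
grip_width: 0.203
```

move_arm(
  deltas=[
    {"linear": [0,0.03,0],"turn": [0,0,0],"claw": 1},
    {"linear": [0,0.03,0],"turn": [0,0,0],"claw": 1},
    {"linear": [0,0,0],"turn": [0,0,0],"claw": 1},
  ],
)

```text
time: 35.75
position: [0.544, 0.1155, 0.0806]
tool_rot: [-2.173, -2.257, 0.019]
ft_force: [-16.2, -1.7, 2.3]
grip_width: 0.2
```

move_arm(
  deltas=[
    {"linear": [0,0.03,0],"turn": [0,0,0],"claw": 1},
    {"linear": [0,0.02,0],"turn": [0,0,0],"claw": 1},
    {"linear": [0,0,0],"turn": [0,0,0],"claw": 1},
  ],
)

```text
time: 36.0
position: [0.5444, 0.1154, 0.0805]
tool_rot: [-2.172, -2.257, 0.023]
ft_force: [-19.2, -2.3, 5.5]
grip_width: 0.202
```

move_arm(
  deltas=[
    {"linear": [0,0.02,0],"turn": [0,0,0],"claw": 1},
    {"linear": [0,0.02,0],"turn": [0,0,0],"claw": 1},
    {"linear": [0,0,0],"turn": [0,0,0],"claw": 1},
  ],
)

```text
time: 36.25
position: [0.5446, 0.1153, 0.0804]
tool_rot: [-2.171, -2.256, 0.026]
ft_force: [-21.7, -2.9, 7.8]
grip_width: 0.198
```

Left is on its stop: it was blocked at x≈0.5443, with the force rising past 19 N. Now I'll check the right.

move_arm(
  deltas=[
    {"linear": [0,-0.2,0],"turn": [0,0,0],"claw": 1},
    {"linear": [0,-0.4,0],"turn": [0,0,0],"claw": 1},
    {"linear": [0,-0.1,0],"turn": [0,0,0],"claw": 1},
    {"linear": [-0.3,0,0],"turn": [0,0,0],"claw": 1},
    {"linear": [-0.6,0,0],"turn": [0,0,0],"claw": 1},
    {"linear": [-0.8,0,0],"turn": [0,0,0],"claw": 1},
    {"linear": [-0.8,0,0],"turn": [0,0,0],"claw": 1},
    {"linear": [-0.8,0,0],"turn": [0,0,0],"claw": 1},
    {"linear": [-0.5,0,0],"turn": [0,0,0],"claw": 1},
    {"linear": [-0.25,0,0],"turn": [0,0,0.05],"claw": 1},
    {"linear": [0,0,0.05],"turn": [0,0,0],"claw": 1},
    {"linear": [0,0,0],"turn": [0,0,0],"claw": 1},
    {"linear": [0,0,0],"turn": [0,0,0],"claw": 1},
    {"linear": [0,0,0],"turn": [0,0,0],"claw": 1},
  ],
)

```text
time: 37.42
position: [0.5369, -0.0044, 0.0813]
tool_rot: [-2.182, -2.259, -0.002]
ft_force: [0.1, 0.6, -2.2]
grip_width: 0.2
```

```bash
python3 go.py .546 -.006 .0785 2
```

```text
t 37.42 pos [ 0.5369 -0.0044  0.0813] yaw(tool y) 2.0 tilt [ 0.     0.001 -1.   ] F [ 0.13  0.57 -2.23] w 0.2
 shift now-frame (units) [-0.06  0.3   0.09]  shift desired-frame [-0.06  0.3   0.09]  turn (units) [ 0.   -0.02  0.  ]
```

move_arm(
  deltas=[
    {"linear": [-0.05,0.1,0.05],"turn": [0,0,0],"claw": 1},
    {"linear": [0,0.1,0],"turn": [0,0,0],"claw": 1},
    {"linear": [0,0.04,0],"turn": [0,0,0],"claw": 1},
    {"linear": [0,0.03,0],"turn": [0,0,0],"claw": 1},
    {"linear": [0,0.03,0],"turn": [0,0,0],"claw": 1},
    {"linear": [0,0.03,0],"turn": [0,0,0],"claw": 1},
    {"linear": [0,0.03,-0.01],"turn": [0,0,0],"claw": 1},
    {"linear": [0,0.03,-0.01],"turn": [0,0,0],"claw": 1},
    {"linear": [0,0.03,-0.01],"turn": [0,0,0],"claw": 1},
    {"linear": [0,0,0],"turn": [0,0,0],"claw": 1},
  ],
)

```text
time: 38.25
position: [0.546, -0.0073, 0.0796]
tool_rot: [-2.18, -2.254, 0.009]
ft_force: [-9.1, -0.7, 2.2]
grip_width: 0.198
```

move_arm(
  deltas=[
    {"linear": [0,0.03,-0.01],"turn": [0,0,0],"claw": 1},
    {"linear": [0,0.03,-0.01],"turn": [0,0,0],"claw": 1},
    {"linear": [0,0.03,-0.01],"turn": [0,0,0],"claw": 1},
    {"linear": [0,0,0],"turn": [0,0,0],"claw": 1},
  ],
)

```text
time: 38.58
position: [0.5468, -0.0075, 0.0798]
tool_rot: [-2.178, -2.253, 0.014]
ft_force: [-12.1, 0.2, 3.3]
grip_width: 0.203
```

move_arm(
  deltas=[
    {"linear": [0,0.03,-0.01],"turn": [0,0,0],"claw": 1},
    {"linear": [0,0.03,-0.01],"turn": [0,0,0],"claw": 1},
    {"linear": [0,0,0],"turn": [0,0,0],"claw": 1},
  ],
)

```text
time: 38.83
position: [0.5476, -0.0076, 0.0799]
tool_rot: [-2.177, -2.252, 0.017]
ft_force: [-15.1, -1.1, 2.8]
grip_width: 0.198
```

move_arm(
  deltas=[
    {"linear": [0,0.03,-0.005],"turn": [0,0,0],"claw": 1},
    {"linear": [0,0.01,-0.005],"turn": [0,0,0],"claw": 1},
    {"linear": [0,0,0],"turn": [0,0,0],"claw": 1},
  ],
)

```text
time: 39.08
position: [0.5478, -0.0076, 0.0799]
tool_rot: [-2.176, -2.251, 0.02]
ft_force: [-16.4, -1.7, 3.7]
grip_width: 0.202
```

move_arm(
  deltas=[
    {"linear": [0,0.03,-0.005],"turn": [0,0,0],"claw": 1},
    {"linear": [0,0,0],"turn": [0,0,0],"claw": 1},
    {"linear": [0,0,0],"turn": [0,0,0],"claw": 1},
  ],
)

```text
time: 39.33
position: [0.548, -0.0077, 0.0799]
tool_rot: [-2.175, -2.25, 0.022]
ft_force: [-18.5, -0.5, 4.7]
grip_width: 0.199
```

move_arm(
  deltas=[
    {"linear": [0,0.03,-0.005],"turn": [0,0,0],"claw": 1},
    {"linear": [0,0,0],"turn": [0,0,0],"claw": 1},
    {"linear": [0,0,0],"turn": [0,0,0],"claw": 1},
  ],
)

```text
time: 39.58
position: [0.5482, -0.0077, 0.0799]
tool_rot: [-2.174, -2.25, 0.024]
ft_force: [-20.3, -1.8, 5.3]
grip_width: 0.199
```

move_arm(
  deltas=[
    {"linear": [0,-0.2,0],"turn": [0,0,0],"claw": 1},
    {"linear": [0,-0.4,0],"turn": [0,0,0],"claw": 1},
    {"linear": [0,-0.3,0],"turn": [0,0,0],"claw": 1},
    {"linear": [0.3,0,0],"turn": [0,0,0],"claw": 1},
    {"linear": [0.6,0,0],"turn": [0,0,0],"claw": 1},
    {"linear": [0.8,0,0],"turn": [0,0,0],"claw": 1},
    {"linear": [0.8,0,0],"turn": [0,0,0],"claw": 1},
    {"linear": [0.8,0,0],"turn": [0,0,0],"claw": 1},
    {"linear": [0.5,0,0],"turn": [0,0,0],"claw": 1},
    {"linear": [0.25,0,0.05],"turn": [0,0,-0.05],"claw": 1},
    {"linear": [0,0,0.05],"turn": [0,0,0],"claw": 1},
    {"linear": [0,0,0],"turn": [0,0,0],"claw": 1},
    {"linear": [0,0,0],"turn": [0,0,0],"claw": 1},
    {"linear": [0,0,0],"turn": [0,0,0],"claw": 1},
  ],
)

```text
time: 40.75
position: [0.5263, 0.1119, 0.0796]
tool_rot: [-2.184, -2.258, 0.0]
ft_force: [-0.5, 0.5, -2.8]
grip_width: 0.2
```

```bash
python3 go.py .545 .114 .0785 2
```

```text
t 40.75 pos [0.5263 0.1119 0.0796] yaw(tool y) 1.93 tilt [-0. -0. -1.] F [-0.45  0.5  -2.78] w 0.2
 shift now-frame (units) [0.05 0.63 0.04]  shift desired-frame [0.05 0.63 0.04]  turn (units) [-0.    0.   -0.02]
```

Right is blocked too. One last confirming tap on the left.

move_arm(
  deltas=[
    {"linear": [0.04,0.15,0.03],"turn": [0,0,0],"claw": 1},
    {"linear": [0,0.15,0],"turn": [0,0,0],"claw": 1},
    {"linear": [0,0.12,0],"turn": [0,0,0],"claw": 1},
    {"linear": [0,0.05,0],"turn": [0,0,0],"claw": 1},
    {"linear": [0,0.03,0],"turn": [0,0,0],"claw": 1},
    {"linear": [0,0.03,0],"turn": [0,0,0],"claw": 1},
    {"linear": [0,0.03,0],"turn": [0,0,0],"claw": 1},
    {"linear": [0,0.03,-0.01],"turn": [0,0,0],"claw": 1},
    {"linear": [0,0.03,-0.01],"turn": [0,0,0],"claw": 1},
    {"linear": [0,0.03,-0.01],"turn": [0,0,0],"claw": 1},
    {"linear": [0,0.03,-0.01],"turn": [0,0,0],"claw": 1},
    {"linear": [0,0.03,-0.01],"turn": [0,0,0],"claw": 1},
    {"linear": [0,0,0],"turn": [0,0,0],"claw": 1},
  ],
)

```text
time: 41.83
position: [0.5433, 0.1152, 0.079]
tool_rot: [-2.176, -2.259, 0.011]
ft_force: [-9.6, -1.7, -0.0]
grip_width: 0.194
```

move_arm(
  deltas=[
    {"linear": [0,0.03,-0.01],"turn": [0,0,0],"claw": 1},
    {"linear": [0,0.03,-0.01],"turn": [0,0,0],"claw": 1},
    {"linear": [0,0,0],"turn": [0,0,0],"claw": 1},
  ],
)

```text
time: 42.08
position: [0.5436, 0.1151, 0.0791]
tool_rot: [-2.174, -2.258, 0.016]
ft_force: [-13.6, -2.3, 0.7]
grip_width: 0.2
```

move_arm(
  deltas=[
    {"linear": [0,0.03,-0.01],"turn": [0,0,0],"claw": 1},
    {"linear": [0,0.03,-0.01],"turn": [0,0,0],"claw": 1},
    {"linear": [0,0,0],"turn": [0,0,0],"claw": 1},
  ],
)

```text
time: 42.33
position: [0.5439, 0.115, 0.0792]
tool_rot: [-2.173, -2.257, 0.02]
ft_force: [-15.4, -2.0, 1.9]
grip_width: 0.197
```

move_arm(
  deltas=[
    {"linear": [0,0.03,-0.005],"turn": [0,0,0],"claw": 1},
    {"linear": [0,0.03,-0.005],"turn": [0,0,0],"claw": 1},
    {"linear": [0,0,0],"turn": [0,0,0],"claw": 1},
    {"linear": [0,0,0],"turn": [0,0,0],"claw": 1},
  ],
)

```text
time: 42.67
position: [0.5442, 0.1149, 0.0792]
tool_rot: [-2.171, -2.256, 0.025]
ft_force: [-18.9, -3.3, 2.8]
grip_width: 0.2
```

move_arm(
  deltas=[
    {"linear": [0,-0.2,0],"turn": [0,0,0],"claw": 1},
    {"linear": [0,-0.4,0],"turn": [0,0,0],"claw": 1},
    {"linear": [0,-0.5,0],"turn": [0,0,0],"claw": 1},
    {"linear": [0,-0.3,0],"turn": [0,0,0],"claw": 1},
    {"linear": [0,-0.1,-0.2],"turn": [0,0,0],"claw": 1},
    {"linear": [0,0,-0.5],"turn": [0,0,0],"claw": 1},
    {"linear": [0,0,-0.6],"turn": [0,0,0],"claw": 1},
    {"linear": [0,0,-0.6],"turn": [0,0,0],"claw": 1},
    {"linear": [0,0,-0.5],"turn": [0,0,0],"claw": 1},
    {"linear": [0,0,-0.2],"turn": [0,0,0],"claw": 1},
    {"linear": [0,0,0],"turn": [0,0,0],"claw": 1},
    {"linear": [0,0,0],"turn": [0,0,0],"claw": 1},
    {"linear": [0,0,0],"turn": [0,0,0],"claw": 1},
  ],
)

```text
time: 43.75
position: [0.5072, 0.1138, 0.1589]
tool_rot: [-2.18, -2.26, 0.001]
ft_force: [0.2, -0.4, -2.8]
grip_width: 0.202
```

```bash
python3 go.py .4674 -.3208 .155 6.66
```

```text
t 43.75 pos [0.5072 0.1138 0.1589] yaw(tool y) 2.06 tilt [-0.001  0.    -1.   ] F [ 0.18 -0.41 -2.83] w 0.202
 shift now-frame (units) [-14.43  -1.85   0.13]  shift desired-frame [-14.23  -3.     0.13]  turn (units) [-0.02 -0.01 -1.15]
```

Both sides are blocked, so I'm carrying the mallet back.

move_arm(
  deltas=[
    {"linear": [-0.3,-0.04,0],"turn": [0,0,0],"claw": 1},
    {"linear": [-0.6,-0.1,0],"turn": [0,0,0],"claw": 1},
    {"linear": [-0.85,-0.11,0],"turn": [0,0,0],"claw": 1},
    {"linear": [-0.85,-0.11,0],"turn": [0,0,0],"claw": 1},
    {"linear": [-0.85,-0.11,0],"turn": [0,0,0],"claw": 1},
    {"linear": [-0.85,-0.11,0],"turn": [0,0,0],"claw": 1},
    {"linear": [-0.85,-0.11,0],"turn": [0,0,0],"claw": 1},
    {"linear": [-0.85,-0.11,0],"turn": [0,0,0],"claw": 1},
    {"linear": [-0.85,-0.11,0],"turn": [0,0,0],"claw": 1},
    {"linear": [-0.85,-0.11,0],"turn": [0,0,0],"claw": 1},
    {"linear": [-0.85,-0.11,0],"turn": [0,0,0],"claw": 1},
    {"linear": [-0.85,-0.11,0],"turn": [0,0,0],"claw": 1},
    {"linear": [-0.85,-0.11,0],"turn": [0,0,0],"claw": 1},
    {"linear": [-0.85,-0.11,0],"turn": [0,0,0],"claw": 1},
    {"linear": [-0.85,-0.11,0],"turn": [0,0,0],"claw": 1},
    {"linear": [-0.85,-0.11,0],"turn": [0,0,0],"claw": 1},
    {"linear": [-0.85,-0.11,0],"turn": [0,0,0],"claw": 1},
    {"linear": [-0.5,-0.06,0],"turn": [0,0,0],"claw": 1},
    {"linear": [-0.25,0,0],"turn": [0,0,0],"claw": 1},
    {"linear": [-0.03,0,0],"turn": [0,0,0],"claw": 1},
  ],
)

```text
time: 45.42
position: [0.4671, -0.3219, 0.1589]
tool_rot: [-2.183, -2.257, -0.001]
ft_force: [-0.2, 0.5, -2.5]
grip_width: 0.2
```

move_arm(
  deltas=[
    {"linear": [0,0,0],"turn": [0,0,-0.5],"claw": 1},
    {"linear": [0,0,0],"turn": [0,0,-0.65],"claw": 1},
    {"linear": [0,0,0],"turn": [0,0,0],"claw": 1},
    {"linear": [0,0,0],"turn": [0,0,0],"claw": 1},
    {"linear": [0,0,0],"turn": [0,0,0],"claw": 1},
    {"linear": [0,0,0],"turn": [0,0,0],"claw": 1},
  ],
)

```text
time: 45.92
position: [0.468, -0.3198, 0.1596]
tool_rot: [-2.088, -2.347, -0.001]
ft_force: [0.3, -1.0, -2.2]
grip_width: 0.199
```

```bash
python3 go.py .4674 -.3208 .0402 6.66; python3 - <<'E'
from h import *
from bench import cams
for n in("scene","top"): d=cams.get_image(n); np.savez(f"pics/{n}6.npz",**d)
s=load("scene6")
A=cv2.resize(s["image"][150:250,180:300],(400,400)); B=cv2.resize(s["image"][210:300,355:445],(400,400)); cv2.imwrite("pics/c7.png",np.hstack([A,B])[:,:,::-1])
m=mask(s,(8,70,90),(25,255,255),(170,150,232,240)); p=pix(m); P=ray(s,p,.156)[:,:2]
c=P.mean(0); w=np.linalg.svd(P-c,full_matrices=False)[2][0]; w*=np.sign(w[1]); t=(P-c)@w
print(c.round(4),np.degrees(np.arctan2(-w[0],w[1])).round(2),t.min().round(4),"tail",(c+t.min()*w).round(4),len(p))
s0=load("scene0"); m=mask(s0,(8,70,90),(25,255,255),(185,200,228,240)); p=pix(m); P=ray(s0,p,.038)[:,:2]
c=P.mean(0); w=np.linalg.svd(P-c,full_matrices=False)[2][0]; w*=np.sign(w[1]); t=(P-c)@w
print("start",c.round(4),np.degrees(np.arctan2(-w[0],w[1])).round(2),t.min().round(4),"tail",(c+t.min()*w).round(4),len(p))
E
```

```text
t 45.92 pos [ 0.468  -0.3198  0.1596] yaw(tool y) 6.68 tilt [-0.     0.001 -1.   ] F [ 0.26 -0.99 -2.2 ] w 0.199
 shift now-frame (units) [-0.03 -0.02  3.98]  shift desired-frame [-0.03 -0.02  3.98]  turn (units) [ 0.   -0.01  0.01]
[ 0.4785 -0.4427] 2.25 -0.0548 tail [ 0.4806 -0.4974] 354
start [ 0.4793 -0.4404] 7.02 -0.0536 tail [ 0.4859 -0.4936] 305
```

View pics/c7.png

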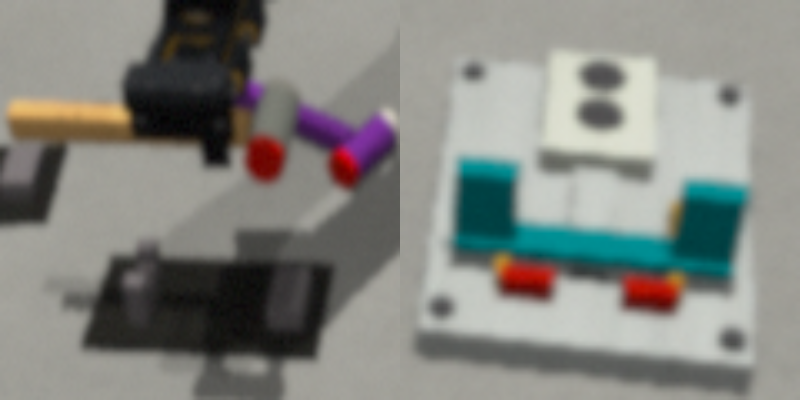

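```bash
python3 - <<'E'
from h import *
def fit(n,box,z):
    d=load(n); p=pix(mask(d,(8,60,80),(28,255,255),box)); P=ray(d,p,z)[:,:2]
    c=P.mean(0); w=np.linalg.svd(P-c,full_matrices=False)[2][0]; w*=np.sign(w[1]); t=(P-c)@w
    print(n,"yaw",np.degrees(np.arctan2(-w[0],w[1])).round(2),"tail",(c+t.min()*w).round(4),len(p),p.min(0),p.max(0))
fit("top0",(395,245,445,275),.038); fit("top6",(380,230,460,285),.156)
fit("scene0",(185,200,228,240),.038); fit("scene6",(170,150,215,240),.156)
fit("top2",(378-115,230,440-100,265),.158); fit("scene2",(330,180,395,225),.158)
for n,b,z in(("scene0",(250,195,290,240),.038),("scene6",(250,150,272,205),.156),("scene2",(420,200,450,235),.158)):
    d=load(n); p=pix(mask(d,(0,120,60),(7,255,255),b)); print(n,"red",ray(d,p.mean(0),z).round(4),len(p),p.min(0),p.max(0))
E
```

```text
top0 yaw 7.13 tail [ 0.4898 -0.4882] 276 [395 254] [436 264]
top6 yaw -53.35 tail [ 0.421  -0.4116] 370 [387 241] [421 278]
scene0 yaw 5.43 tail [ 0.4848 -0.4955] 325 [192 210] [227 220]
scene6 yaw -0.34 tail [ 0.479  -0.4986] 330 [182 175] [214 185]
top2 yaw 1.95 tail [ 0.5071 -0.0562] 266 [263 244] [306 251]
scene2 yaw 1.2 tail [ 0.5026 -0.0611] 603 [341 196] [394 210]
scene0 red [[ 0.4944 -0.276   0.038 ]] 110 [257 220] [270 230]
scene6 red [[ 0.491  -0.2757  0.156 ]] 103 [254 184] [264 194]
scene2 red [[0.5301 0.1556 0.158 ]] 108 [424 211] [435 222]
```

```bash
python3 - <<'E'
from h import *
def cen(n,u0,u1,v0,v1,grip,yaw):
    d=load(n); hsv=cv2.cvtColor(d["image"],cv2.COLOR_RGB2HSV); m=cv2.inRange(hsv,(8,60,70),(28,255,255))[v0:v1]
    us=np.arange(u0,u1); e=np.array([[np.nonzero(m[:,u])[0].min()+v0,np.nonzero(m[:,u])[0].max()+v0] for u in us])
    a=np.radians(yaw); w=np.array([-np.sin(a),np.cos(a),0]); s=np.linspace(-.169,-.02,60); q=proj(d,np.array(grip)+s[:,None]*w)
    pv=np.interp(us,q[:,0],q[:,1])
    for nm,v in(("top",e[:,0]),("bot",e[:,1]),("mid",e.mean(1))):
        k=np.polyfit(us-us.mean(),v-pv,1); print(n,nm,"resid mean px",k[1].round(2),"slope",k[0].round(4),end=" | ")
    print()
cen("scene0",195,245,200,240,(.4675,-.3205,.038),6.7)
cen("scene6",186,213,165,200,(.468,-.3195,.1575),6.7)
cen("scene2",345,392,185,225,(.5004,.1103,.158),1.9)
E
```

```text
scene0 top resid mean px -4.56 slope 0.0001 | scene0 bot resid mean px 4.08 slope 0.011 | scene0 mid resid mean px -0.24 slope 0.0056 | 
scene6 top resid mean px -4.96 slope -0.0054 | scene6 bot resid mean px 4.34 slope -0.0127 | scene6 mid resid mean px -0.31 slope -0.009 | 
scene2 top resid mean px -5.83 slope -0.0168 | scene2 bot resid mean px 4.57 slope 0.018 | scene2 mid resid mean px -0.63 slope 0.0006 |
```

The handle line agrees with the tool pose to within about 0.3 px, so the mallet hasn't slipped. The slide sits at both red stops. I'll lower it.

move_arm(
  deltas=[
    {"linear": [-0.03,-0.02,0.2],"turn": [0,0,0],"claw": 1},
    {"linear": [0,0,0.4],"turn": [0,0,0],"claw": 1},
    {"linear": [0,0,0.5],"turn": [0,0,0],"claw": 1},
    {"linear": [0,0,0.5],"turn": [0,0,0],"claw": 1},
    {"linear": [0,0,0.5],"turn": [0,0,0],"claw": 1},
    {"linear": [0,0,0.5],"turn": [0,0,0],"claw": 1},
    {"linear": [0,0,0.3],"turn": [0,0,0],"claw": 1},
    {"linear": [0,0,0.1],"turn": [0,0,0],"claw": 1},
    {"linear": [0,0,0],"turn": [0,0,0],"claw": 1},
    {"linear": [0,0,0],"turn": [0,0,0],"claw": 1},
    {"linear": [0,0,0],"turn": [0,0,0],"claw": 1},
    {"linear": [0,0,0],"turn": [0,0,0],"claw": 1},
  ],
)

```text
time: 47.02
position: [0.468, -0.3219, 0.0706]
tool_rot: [2.088, 2.346, 0.001]
ft_force: [-0.4, 0.7, -2.7]
grip_width: 0.202
```

```bash
python3 go.py .4674 -.3208 .0402 6.66
```

```text
t 47.02 pos [ 0.468  -0.3219  0.0706] yaw(tool y) 6.66 tilt [ 0.001 -0.001 -1.   ] F [-0.37  0.66 -2.72] w 0.202
 shift now-frame (units) [ 0.04 -0.02  1.01]  shift desired-frame [ 0.04 -0.01  1.01]  turn (units) [ 0.02  0.01 -0.  ]
```

move_arm(
  deltas=[
    {"linear": [0.03,-0.02,0.2],"turn": [0,0,0],"claw": 1},
    {"linear": [0,0,0.2],"turn": [0,0,0],"claw": 1},
    {"linear": [0,0,0.15],"turn": [0,0,0],"claw": 1},
    {"linear": [0,0,0.12],"turn": [0,0,0],"claw": 1},
    {"linear": [0,0,0.1],"turn": [0,0,0],"claw": 1},
    {"linear": [0,0,0.07],"turn": [0,0,0],"claw": 1},
    {"linear": [0,0,0.05],"turn": [0,0,0],"claw": 1},
    {"linear": [0,0,0.04],"turn": [0,0,0],"claw": 1},
    {"linear": [0,0,0],"turn": [0,0,0],"claw": 1},
    {"linear": [0,0,0],"turn": [0,0,0],"claw": 1},
    {"linear": [0,0,0],"turn": [0,0,0],"claw": 1},
    {"linear": [0,0,0],"turn": [0,0,0],"claw": 1},
  ],
)

```text
time: 48.02
position: [0.4668, -0.3207, 0.0419]
tool_rot: [-2.089, -2.347, -0.001]
ft_force: [-0.3, -0.3, -3.1]
grip_width: 0.201
```

```bash
python3 go.py .4674 -.3208 .0402 6.66
```

```text
t 48.02 pos [ 0.4668 -0.3207  0.0419] yaw(tool y) 6.66 tilt [ 0.  0. -1.] F [-0.3  -0.28 -3.06] w 0.201
 shift now-frame (units) [-0.01  0.02  0.06]  shift desired-frame [-0.01  0.02  0.06]  turn (units) [ 0. -0.  0.]
```

move_arm(
  deltas=[
    {"linear": [0,0.02,0.02],"turn": [0,0,0],"claw": 1},
    {"linear": [0,0,0.02],"turn": [0,0,0],"claw": 1},
    {"linear": [0,0,0.02],"turn": [0,0,0],"claw": 1},
    {"linear": [0,0,0],"turn": [0,0,0],"claw": 1},
    {"linear": [0,0,0],"turn": [0,0,0],"claw": 1},
  ],
)

```text
time: 48.43
position: [0.4674, -0.3206, 0.0403]
tool_rot: [-2.088, -2.347, -0.001]
ft_force: [-1.2, 0.1, 0.4]
grip_width: 0.202
```

move_arm(
  deltas=[
    {"linear": [0,0,0.02],"turn": [0,0,0],"claw": 1},
    {"linear": [0,0,0],"turn": [0,0,0],"claw": 1},
    {"linear": [0,0,0],"turn": [0,0,0],"claw": 1},
  ],
)

```text
time: 48.68
position: [0.4674, -0.3206, 0.0402]
tool_rot: [-2.088, -2.347, -0.0]
ft_force: [-1.8, 1.7, 5.2]
grip_width: 0.199
```

It is seated on the pad. Now I'll ease off, open slowly and retreat upward.

move_arm(
  deltas=[
    {"linear": [0,0,-0.02],"turn": [0,0,0],"claw": 1},
    {"linear": [0,0,0],"turn": [0,0,0],"claw": 0.8},
    {"linear": [0,0,0],"turn": [0,0,0],"claw": 0.76},
    {"linear": [0,0,0],"turn": [0,0,0],"claw": 0.72},
    {"linear": [0,0,0],"turn": [0,0,0],"claw": 0.68},
    {"linear": [0,0,0],"turn": [0,0,0],"claw": 0.6},
    {"linear": [0,0,0],"turn": [0,0,0],"claw": 0.5},
    {"linear": [0,0,0],"turn": [0,0,0],"claw": 0.4},
    {"linear": [0,0,0],"turn": [0,0,0],"claw": 0.3},
    {"linear": [0,0,0],"turn": [0,0,0],"claw": 0.3},
    {"linear": [0,0,0],"turn": [0,0,0],"claw": 0.3},
  ],
  grip_force=20,
)

```text
time: 49.6
position: [0.4672, -0.3206, 0.0399]
tool_rot: [-2.088, -2.346, -0.001]
ft_force: [1.0, 0.1, -0.9]
grip_width: 0.662
```

move_arm(
  deltas=[
    {"linear": [0,0,-0.1],"turn": [0,0,0],"claw": 0.3},
    {"linear": [0,0,-0.3],"turn": [0,0,0],"claw": 0.3},
    {"linear": [0,0,-0.5],"turn": [0,0,0],"claw": 0.3},
    {"linear": [0,0,-0.7],"turn": [0,0,0],"claw": 0.3},
    {"linear": [0,0,-0.7],"turn": [0,0,0],"claw": 0.3},
    {"linear": [0,0,-0.7],"turn": [0,0,0],"claw": 0.3},
    {"linear": [0,0,-0.7],"turn": [0,0,0],"claw": 0.3},
    {"linear": [0,0,-0.7],"turn": [0,0,0],"claw": 0.3},
    {"linear": [0,0,-0.7],"turn": [0,0,0],"claw": 0.3},
    {"linear": [-0.5,-0.5,-0.5],"turn": [0,0,0],"claw": 0.3},
    {"linear": [-0.7,-0.7,0],"turn": [0,0,0],"claw": 0.3},
    {"linear": [-0.7,-0.7,0],"turn": [0,0,0],"claw": 0.3},
    {"linear": [-0.7,-0.5,0],"turn": [0,0,0],"claw": 0.3},
    {"linear": [-0.7,-0.3,0],"turn": [0,0,0],"claw": 0.3},
    {"linear": [-0.7,0,0],"turn": [0,0,0],"claw": 0.3},
    {"linear": [-0.4,0,0],"turn": [0,0,0],"claw": 0.3},
    {"linear": [0,0,0],"turn": [0,0,0],"claw": 0.3},
    {"linear": [0,0,0],"turn": [0,0,0],"claw": 0.3},
    {"linear": [0,0,0],"turn": [0,0,0],"claw": 0.3},
  ],
)

```text
time: 51.18
position: [0.403, -0.4595, 0.208]
tool_rot: [-2.086, -2.348, -0.002]
ft_force: [-0.6, -0.5, -0.4]
grip_width: 0.699
```

```bash
python3 - <<'E'
from h import *
from bench import cams
for n in("scene","top"): d=cams.get_image(n); np.savez(f"pics/{n}7.npz",**d)
s,t=load("scene7"),load("top7")
R=lambda d,a,b,c,e:cv2.resize(d["image"][b:e,a:c],(400,300),interpolation=cv2.INTER_CUBIC)
cv2.imwrite("pics/c8.png",np.vstack([np.hstack([R(t,355,238,445,283),R(t,228,200,300,284)]),np.hstack([R(s,185,195,290,245),R(s,352,215,445,300)])])[:,:,::-1])
E
```

```text
(no output)
```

View pics/c8.png

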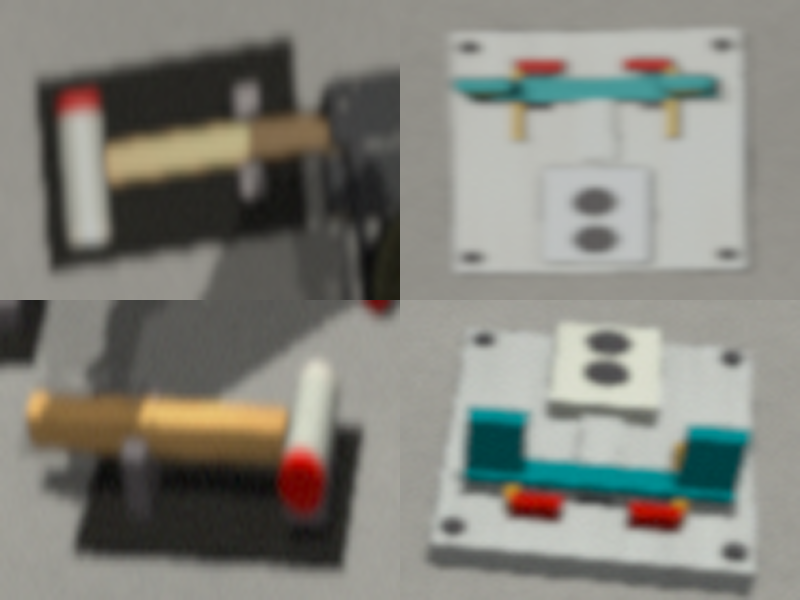

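The mallet lies exactly as at the start, with its head at crop (85,168). In the top view the slide's edge touches both red stops, at (540,70) and (648,68). I'm handing the job in.

```bash
python3 -c "
from bench import ctrl; print(ctrl.close_job())"
```

```text
the job is handed in; nothing more can be done
None
```

I walked the teal slide back to both stops with slow presses of the mallet's red face on the two ears by turns. The presses went left, right and so on, with the left ear last. Then I laid the mallet back in the leftmost rest and handed in at about 51 s of the 72 s allowed.

- **Stops:** in the last checks both ears were blocked. The force rose to 20 N on the right and 19 N on the left, and neither ear moved more than about half a millimetre. The last pictures show the slide against both red stops.
- **Force:** the highest blow-direction reading was 21.7 N, about 23 N in all directions together. Force was only read at the end of each move, so a brief higher peak would not have shown.
- **Mallet:** it lies in the slot and on the pad as it did at the start, and the gripper is clear. I pressed it onto the pad with about 5–7 N before letting go.
- **Bystanders:** I didn't go near the other things, but I didn't compare them one by one at the end.
- **Disagreement:** a rough colour-mask fit suggested the mallet had turned about 5° in the grip. A line check against the tool pose showed no slip (within 0.3 px), and it went back into the slot cleanly.

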